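Load the paint-pot mixer and start it

ROBOT

A 6-joint arm with a two-finger parallel gripper is mounted at the origin on the work surface. World frame = base frame: x ahead of the robot, y to its left, z up, the work surface at z = 0. Lengths are in m, angles in rad, forces in N, time in s.
With the tool pointing down it reaches from about 0.35 to 0.875 m from the base axis. Payload 15.5 kg.
Tool frame: the origin (TCP) lies on the centre line of the jaws, within the pads' length; the fingertips stand 17 mm ahead of it and the grasp point (between the pads) lies 2 mm behind it (arm.finger_overhang is the distance from the TCP to the fingertips, in m); z points along the fingers, y is the direction in which the jaws open and shut (so a half turn about z gives the same grasp; the last joint's range is limited). The gripper opens to 85 mm and grips with 20 to 120 N. Pads are 22 mm wide; open, the fingers measure 114 mm over their backs; the gripper's body (76 mm by 85 mm) begins 54 mm behind the grasp point. The pads swing forward as they close: fully open they stand 13 mm farther back than shut.
Start: joints at [-1.317, 0.494, 1.345, -0, 1.302, -0.096], TCP at [0.214, -0.587, 0.248] pointing down, gripper open.
Joint ranges: [-2.91, 2.91], [-0.82, 2.16], [0.22, 2.67], [-1.22, 4.37], [0.12, 2.79], [-3.08, 3.08]. Speed limits (rad/s): [1.89, 1.89, 2.57, 3.01, 3.01, 3.01].

INTERFACE

Orientations are given as a unit quaternion [w, x, y, z].
In Python, from bench import arm gives the robot as it stands.
- The arm moves only by the tool step_arm, never from a script. Its argument "motion" is one flat list of numbers, 7 for each row, row after row: the shift along the tool's x, y, z in m, then the turn, a rotation vector about the tool's x, y, z in units of 8 degrees (1.0 is 8 degrees), then the opening, from -1 (shut) to 1 (fully open). In form: [tx, ty, tz, rx, ry, rz, hand, tx, ty, tz, rx, ry, rz, hand, ...]. A call has exactly 5 rows; each row shifts and turns the commanded pose from where the row before left it, along the tool's axes as they then stand; what a row does not reach is not made up. A row lasts 1/10 s, in which the tool goes at most 50 mm and 8.59 degrees, less where a joint would pass 70% of its speed; a pose out of reach is approached as far as the arm can. A call with a gripper value outside its range is refused whole. The fingers move at their own pace and stop on an object; "newtons" is the grip in N (left out, the last holds). Time passes only in rows, so rows that do not move let the fingers close, or fill a call up. It gives the time, the measured TCP pose, the force and the opening at its end, in the units of the state.
- arm.observe(): the state, without advancing time (a new reading comes with each control period).
- arm.get_image(name): name is "side" or "top"; returns a dict with "frame" (420x560x3 uint8, red, green, blue), "z_map" (420x560 float32, m along the optical axis (not along the pixel's ray), 0 where there is no reading), "fx", "fy", "cx", "cy" (pixels), "k1" (the pictures are not rectified: a ray, as slopes to the right and down, at radius r is drawn at 1 + k1 r^2 times it, then the intrinsics apply), "position" and "rotation" of the camera in the world. Camera axes: x right, y down, z forward; pixel columns grow to the right and rows downward; lengths in m; the calibration is good to about 2 mm. A picture is of the moment at which its call begins.
- arm.finish_job(): hands the job in, once; it reports no verdict.
Trained networks look in the newest picture that a camera, given by its name, has taken for a name from the list of things; names that differ only in an ending like _2 or _b are one class to them, and where a whole thing is asked for, a point or a joint stands for the part that bears it (a point fixed in the world has none). Each returns a list of dicts, best first, with "p" (0 to 1); they miss things now and then, are a little off and sometimes report something else, mostly with a low value. They report only what shows in the picture. A call takes as long as a camera call.
- arm.silhouettes(camera, target): "region" (420x560 bool, what is visible of it) and "location" ([column, row] in pixels, amid what is visible of it).
The state is a dict: "t": time; "joints": joint angles; "qvel": joint speeds; "tau": joint torques, N m; "eef_pos": TCP position; "orientation": TCP orientation; "force": force on the tool from outside, world axes, zero at the start; "torque": the same for the moment, N m; "finger_gap": finger opening in m.
Only numpy, scipy, OpenCV 4.12 (cv2) and the standard library are available. Lean on these libraries where they do the work, as an engineer would, in place of code of your own. Each camera call takes 0.05 s, during which the arm holds its last target. There are 200 camera calls.

TASK

Get the paint ready for the class: set every paint pot on the table fully down into a cup of the mixer, turned so that its flat side matches the cup's, then swing the clear hold-down plate right down over them. The timer knob has been pulled off for washing: push it fully home on its D-shaped spindle, and only once the plate is down turn it clockwise to its end stop to start the mixer. Leave the wine glass and the water jar standing.

Things in the scene. Friction and masses are not known exactly. Their poses are not given: they have to be found in the camera images.
- mixer: paint-pot mixer, fixed: grey base 305 x 190 mm, top 35 mm above the table. Origin on the table, 175 mm behind the front face, 130 mm before the rear face; x from front (robot side) to rear, y left. Raised console along the front, 85 mm deep, 85 mm high; behind it four black D-shaped cups in two rows, hinge posts at the rear. Loaded pots top out at 109 mm, 6 mm below the closed plate
- well0 (a point): centre of the floor of the front left cup: a black D-shaped collar 33 mm deep, open above, inside radius 26.5 mm, its flat 17.5 mm from the axis. The flat lies on the rear side, facing the middle of the cradle: a pot goes in with its x axis along the mixer's +x axis
- well1 (a point): centre of the floor of the front right cup: a black D-shaped collar 33 mm deep, open above, inside radius 26.5 mm, its flat 17.5 mm from the axis. The flat lies on the rear side, facing the middle of the cradle: a pot goes in with its x axis along the mixer's +x axis
- well2 (a point): centre of the floor of the rear left cup: a black D-shaped collar 33 mm deep, open above, inside radius 26.5 mm, its flat 17.5 mm from the axis. The flat lies on the front side, facing the middle of the cradle: a pot goes in with its x axis along the mixer's -x axis
- well3 (a point): centre of the floor of the rear right cup: a black D-shaped collar 33 mm deep, open above, inside radius 26.5 mm, its flat 17.5 mm from the axis. The flat lies on the front side, facing the middle of the cradle: a pot goes in with its x axis along the mixer's -x axis
- holddown (a joint): hold-down plate's angle: 0 right down (level), opens upward about the rear hinge to 1.85; starts near upright. Stiff hinge: stays where left, needs about 2 N at the tab. Clear sheet in a metal frame, 150 mm wide, 6 to 8 mm thick, reaching 180 mm from the hinge axis; on its free edge a black finger tab 60 mm wide, 6 mm thick, from 180 to 201 mm
- plate_hinge (a point): middle of the plate's hinge axis, which runs along the mixer's y, 118 mm above the table; its axes are the mixer's
- plate_tab (a point): middle of the finger tab on the free edge of the hold-down plate, in the plane of the plate, 190 mm from the hinge axis (about 310 mm above the table when the plate stands upright); its own x points from the tab to the hinge and its z out of the plate's outer face (up when closed, to the rear when upright)
- dial (a joint): angle of the timer spindle: 0 is stopped, it grows clockwise seen from above to an end stop at 1.5 (running); starts near 0, stays where it is left, turns with about 0.06 N m
- spindle (a point): foot of the timer spindle, on its axis at the console top: upright steel D-shaft 14 mm in diameter, 18 mm tall, tip chamfered 2 mm, flat 3.5 mm from the axis; on the round side a spring ball that clicks into the knob (push up to about 15 N). z up, x points out through the flat and turns with the spindle; at dial 0 it points 0.75 rad to the left (counter-clockwise) of the mixer's x
- knob: loose timer knob, black, right way up: skirt 46 mm wide, 20 mm tall; bar grip on it 40 mm long (x), 12 mm thick (y), 22 mm tall; 42 mm in all. D bore from below, 15.2 mm wide, 16 mm deep, flat 3.9 mm from the axis (0.3 rad of play). Origin: axis, underside; x along the bar to its white pointer line, the side of the bore's flat. Fully home its underside is 2 mm above the console
- pot0: lidded paint pot, upright: white body of D section, radius 25 mm, 50 mm tall, one side cut flat 16 mm from the axis, foot chamfered 3.5 mm; on it a round grey screw cap 28 mm wide, 24 mm tall (74 mm in all, about 0.11 kg). Origin: on the axis at the underside; z up, x points out through the flat. None if this start has fewer pots
- pot1: lidded paint pot, upright: white body of D section, radius 25 mm, 50 mm tall, one side cut flat 16 mm from the axis, foot chamfered 3.5 mm; on it a round grey screw cap 28 mm wide, 24 mm tall (74 mm in all, about 0.11 kg). Origin: on the axis at the underside; z up, x points out through the flat. None if this start has fewer pots
- pot2: lidded paint pot, upright: white body of D section, radius 25 mm, 50 mm tall, one side cut flat 16 mm from the axis, foot chamfered 3.5 mm; on it a round grey screw cap 28 mm wide, 24 mm tall (74 mm in all, about 0.11 kg). Origin: on the axis at the underside; z up, x points out through the flat. None if this start has fewer pots
- pot3: lidded paint pot, upright: white body of D section, radius 25 mm, 50 mm tall, one side cut flat 16 mm from the axis, foot chamfered 3.5 mm; on it a round grey screw cap 28 mm wide, 24 mm tall (74 mm in all, about 0.11 kg). Origin: on the axis at the underside; z up, x points out through the flat. None if this start has fewer pots
- wineglass: bystander: stemmed wine glass 190 mm tall, 76 mm wide; origin under its foot, z up
- waterjar: bystander: open glass jar for rinsing brushes, 100 mm tall, 76 mm wide; origin under it, z up
- taperoll: bystander: small roll of masking tape lying flat among the pots, 60 mm across, 19 mm tall; origin under it

How it is judged:
On the way, in this order (a step that is already met when the one before it is completed fails the run):
1. every pot is seated in a cup with its flat matched, and the hold-down plate is right down (((horizontal distance between pot0 and well0 below 0.005 m and z of pot0 in the frame of well0 below 0.004 m) or (horizontal distance between pot0 and well1 below 0.005 m and z of pot0 in the frame of well1 below 0.004 m) or (horizontal distance between pot0 and well2 below 0.005 m and z of pot0 in the frame of well2 below 0.004 m) or (horizontal distance between pot0 and well3 below 0.005 m and z of pot0 in the frame of well3 below 0.004 m)) and angle between each of pot0, pot1, pot2, pot3's own z axis and vertical below 0.08 rad and angle between the x axis of each of pot0, pot1, pot2, pot3 and the x axis of mixer, either way round below 0.2 rad and linear speed of each of pot0, pot1, pot2, pot3 below 0.03 m/s and ((horizontal distance between pot1 and well0 below 0.005 m and z of pot1 in the frame of well0 below 0.004 m) or (horizontal distance between pot1 and well1 below 0.005 m and z of pot1 in the frame of well1 below 0.004 m) or (horizontal distance between pot1 and well2 below 0.005 m and z of pot1 in the frame of well2 below 0.004 m) or (horizontal distance between pot1 and well3 below 0.005 m and z of pot1 in the frame of well3 below 0.004 m)) and ((horizontal distance between pot2 and well0 below 0.005 m and z of pot2 in the frame of well0 below 0.004 m) or (horizontal distance between pot2 and well1 below 0.005 m and z of pot2 in the frame of well1 below 0.004 m) or (horizontal distance between pot2 and well2 below 0.005 m and z of pot2 in the frame of well2 below 0.004 m) or (horizontal distance between pot2 and well3 below 0.005 m and z of pot2 in the frame of well3 below 0.004 m)) and ((horizontal distance between pot3 and well0 below 0.005 m and z of pot3 in the frame of well0 below 0.004 m) or (horizontal distance between pot3 and well1 below 0.005 m and z of pot3 in the frame of well1 below 0.004 m) or (horizontal distance between pot3 and well2 below 0.005 m and z of pot3 in the frame of well2 below 0.004 m) or (horizontal distance between pot3 and well3 below 0.005 m and z of pot3 in the frame of well3 below 0.004 m)) and value of joint holddown below 0.04 rad), for 0.2 s.
2. the knob is home on the spindle and turned clockwise to its stop (horizontal distance between knob and spindle below 0.003 m and z of knob in the frame of spindle below 0.0045 m and angle between knob's own z axis and vertical below 0.1 rad and angle between the x axis of knob and the x axis of spindle, either way round below 0.45 rad and value of joint dial above 1.38 rad), for 0.2 s.
At the end, for the whole second after the job is handed in: every pot stands on a cup's floor (within 4 mm, 5 mm of its axis, flat within 0.2 rad, upright, at rest), the plate is down (below 0.04 rad), the knob is home (underside within 4.5 mm of the console, 3 mm of the axis) and the dial at its stop (above 1.38 of 1.5 rad) (all of step 1 and all of step 2 and velocity of joint dial between -0.1 and 0.1 rad/s); the robot touches nothing.
It fails at once if the wine glass or the water jar is knocked over (angle between any of wineglass, waterjar's own z axis and vertical above 0.5 rad).
Of pot0, pot1, pot2, pot3 only 3 to 4 are there at a start; the rules pass over those that are not, and their reading is None.
At some moment in a run one of knob may be knocked a few centimetres aside while the robot is not near it.
It also fails if it takes over 200 s, if anything falls off the work surface, if the arm or the gripper's body presses on something with over 40 N, if the wrist force passes 120 N, or if a joint passes its speed limit or range.

## Working session

There is one attempt and no reset: what is moved stays moved. The work goes in short steps, Python scripts to look and compute and a tool call to move; the robot and the scene stay as the last step left them, time stands still between calls to the robot, and variables do not carry over. Pictures are saved under pics/ and viewed, about 12 in all and at most 16, crops included, and the job is handed in when it is done.

Besides the shell and the picture viewer there is one more tool, called after "Request:" as name(argument=value, ...) on one line, values as JSON. step_arm: Moves the arm, as the interface text tells. Its arguments: {"type":"object","properties":{"motion":{"type":"array"},"newtons":{"type":"number"}},"required":["motion"]}

```bash
ls; mkdir -p pics
python3 - <<'E'
from bench import arm
import cv2,numpy as np
o=arm.observe();print({k:np.round(v,3) for k,v in o.items()})
for n in("side","top"):
    d=arm.get_image(n)
    print(n,d["fx"],d["fy"],d["cx"],d["cy"],d["k1"],np.round(d["position"],3),np.round(d["rotation"],3).tolist())
    cv2.imwrite(f"pics/{n}0.png",d["frame"][:,:,::-1])
    np.savez(f"{n}0.npz",**d)
E
```

```text
pics
{'t': np.float64(0.0), 'joints': array([-1.318,  0.494,  1.346,  0.   ,  1.302, -0.095]), 'qvel': array([ 0.   , -0.001,  0.001,  0.002,  0.002,  0.001]), 'tau': array([-1.0000e-03, -8.8214e+01, -3.8387e+01, -0.0000e+00,  1.0000e-02,
       -0.0000e+00]), 'eef_pos': array([ 0.214, -0.587,  0.248]), 'orientation': array([-0.001,  0.985,  0.173, -0.   ]), 'force': array([-0.524, -0.247, -0.27 ]), 'torque': array([-0.01 ,  0.035, -0.031]), 'finger_gap': np.float64(0.086)}
side 537.3222781746385 537.3222781746385 297.4821047232942 212.49461525455644 -0.19074988284356775 [ 0.517 -0.775  0.982] [-0.325, 0.943, -0.064, 0.031]
top 472.4346978819818 472.4346978819818 277.2153843023038 204.26609702847742 -0.0174787352771357 [ 0.48  -0.088  1.232] [0.044, -0.701, 0.71, -0.05]
```

View pics/top0.png

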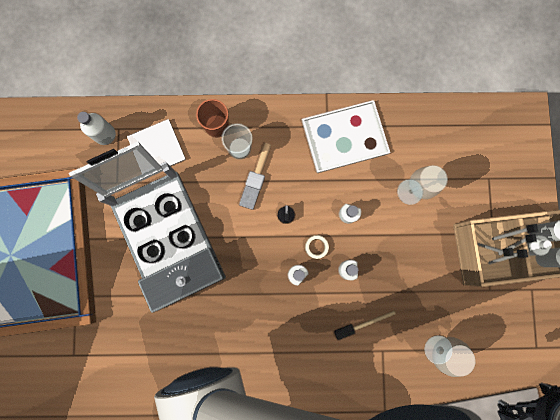

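View pics/side0.png

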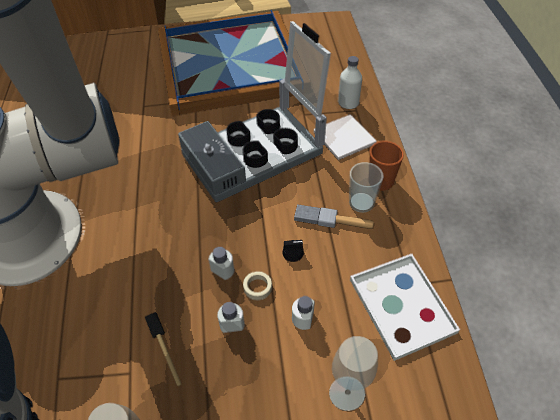

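```bash
cat > h.py <<'E'
import numpy as np,cv2
from scipy.spatial.transform import Rotation as R
def q2R(q): return R.from_quat([q[1],q[2],q[3],q[0]]).as_matrix()
def KD(d): return np.array([[d["fx"],0,d["cx"]],[0,d["fy"],d["cy"]],[0,0,1.]]),np.array([float(d["k1"]),0,0,0])
def Rm(d):
    r=np.array(d["rotation"]); return q2R(r) if r.shape==(4,) else r
def cloud(d):
    K,D=KD(d); h,w=d["z_map"].shape; u,v=np.meshgrid(np.arange(w),np.arange(h))
    p=cv2.undistortPoints(np.stack([u,v],-1).reshape(-1,1,2).astype(float),K,D).reshape(-1,2)
    z=np.array(d["z_map"]).reshape(-1,1)
    P=np.hstack([p*z,z])@Rm(d).T+np.array(d["position"]); P[z[:,0]<=0]=np.nan
    return P.reshape(h,w,3)
def proj(d,P):
    K,D=KD(d); r=Rm(d); t=-r.T@np.array(d["position"])
    return cv2.projectPoints(np.asarray(P,float).reshape(-1,1,3),cv2.Rodrigues(r.T)[0],t,K,D)[0].reshape(-1,2)
def ray(d,uv,z):
    "intersect the pixel's ray with height z"
    K,D=KD(d); p=cv2.undistortPoints(np.array(uv,float).reshape(-1,1,2),K,D).reshape(-1,2)
    c=np.array(d["position"]); v=np.hstack([p,np.ones((len(p),1))])@Rm(d).T
    return (c+v*((z-c[2])/v[:,2])[:,None])[:,:2]
E
python3 - <<'E'
from h import *
from bench import arm
D={}
for n in("side","top"):
    d=dict(np.load(n+"0.npz")); D[n]=d; P=cloud(d)
    z=P[...,2]
    t=z[np.isfinite(z)]; print(n,"table med",np.round(np.median(t[abs(t)<.02]),4), np.std(t[abs(t)<.01]))
    m=(z>.08)&(z<.09)&(P[...,1]>.1)&(P[...,1]<.5)
    k=cv2.connectedComponentsWithStats(m.astype(np.uint8))
    i=1+np.argmax(k[2][1:,4]); mm=k[1]==i
    r=cv2.minAreaRect((P[mm][:,:2]*1000).astype(np.float32)); print("console",mm.sum(),np.median(z[mm]),r)
    for name in("mixer","pot0","knob","wineglass","waterjar","taperoll","plate_tab","spindle"):
        for s in arm.silhouettes(n,name)[:5]:
            if s["p"]<.3: continue
            g=s["region"]; q=P[g]; q=q[np.isfinite(q[:,2])]
            print(name,round(s["p"],2),np.round(s["location"],1),g.sum(),np.round(np.median(q,0),3),"zmax",np.round(np.percentile(q[:,2],97),3))
            np.save(f"m_{n}_{name}_{int(s['location'][0])}.npy",g)
E
```

```text
side table med 0.0 0.002408486649224061
console 1298 0.0851227990232466 ((444.6460266113281, 153.89248657226562), (86.3526611328125, 149.7372283935547), 24.64365005493164)
mixer 0.78 [269.9 135.9] 11589 [0.604 0.183 0.068] zmax 0.291
mixer 0.38 [307.5  66.9] 2998 [0.697 0.24  0.219] zmax 0.308
pot0 0.94 [304.1 310.7] 624 [ 0.611 -0.298  0.05 ] zmax 0.075
pot0 0.65 [227.8 316.4] 637 [ 0.472 -0.292  0.05 ] zmax 0.076
pot0 0.6 [221.5 259.5] 613 [ 0.463 -0.161  0.048] zmax 0.075
knob 0.86 [289.9 251.6] 386 [ 0.615 -0.13   0.021] zmax 0.043
knob 0.49 [302.6  68.6] 3005 [0.697 0.24  0.219] zmax 0.308
wineglass 0.68 [352.1 369. ] 2651 [ 0.667 -0.464  0.173] zmax 0.191
wineglass 0.49 [274.4 138.6] 11581 [0.605 0.182 0.068] zmax 0.292
waterjar 0.74 [366.6 185.5] 1414 [ 0.796 -0.016  0.067] zmax 0.1
waterjar 0.6 [220.4 262.6] 637 [ 0.462 -0.161  0.048] zmax 0.075
taperoll 0.91 [257.4 280.9] 540 [ 0.53  -0.203  0.016] zmax 0.021
top table med -0.0015 0.002958491439187653
console 1794 0.08354721766622963 ((446.39495849609375, 152.95681762695312), (84.24636840820312, 152.51869201660156), 25.493114471435547)
mixer 0.93 [159.2 224.4] 12335 [0.594 0.196 0.065] zmax 0.294
pot0 0.76 [348.2 269.8] 331 [ 0.472 -0.276  0.049] zmax 0.074
pot0 0.6 [296.6 273.5] 273 [ 0.463 -0.147  0.05 ] zmax 0.075
pot0 0.52 [352.3 212.7] 340 [ 0.612 -0.281  0.049] zmax 0.074
knob 0.51 [286.1 216. ] 264 [ 0.617 -0.123  0.019] zmax 0.042
wineglass 0.66 [421.4 186.8] 1235 [ 0.669 -0.441  0.178] zmax 0.191
waterjar 0.58 [237.9 137.4] 799 [ 0.81  -0.001  0.048] zmax 0.099
plate_tab 0.86 [113.7 169.2] 2777 [0.695 0.247 0.229] zmax 0.313
```

```bash
cat >> h.py <<'E'
from scipy.optimize import minimize
def dpoly(r,f,n=40):
    a=np.arccos(f/r); t=np.linspace(a,2*np.pi-a,n); return np.c_[r*np.cos(t),r*np.sin(t)]
def circ(r,n=32): t=np.linspace(0,2*np.pi,n,endpoint=False); return np.c_[r*np.cos(t),r*np.sin(t)]
def bar(l,w): return np.array([[l,w],[l,-w],[-l,-w],[-l,w]])/2
POT=[(dpoly(.025,.016),.010,.050),(circ(.014),.050,.074)]
KNOB=[(circ(.023),.010,.020),(bar(.040,.012),.020,.042)]
def render(d,parts,x,y,yaw,box,z0=0,S=4):
    u0,v0,u1,v1=box; im=np.zeros(((v1-v0)*S,(u1-u0)*S),np.uint8); c,s=np.cos(yaw),np.sin(yaw)
    for poly,a,b in parts:
        q=poly@np.array([[c,s],[-s,c]])+[x,y]
        P=np.vstack([np.c_[q,np.full(len(q),z0+a)],np.c_[q,np.full(len(q),z0+b)]])
        uv=(proj(d,P)-[u0-.5,v0-.5])*S-.5
        cv2.fillConvexPoly(im,cv2.convexHull((uv*16).astype(np.int32)),1,shift=4)
    return cv2.resize(im.astype(np.float32),(u1-u0,v1-v0),interpolation=cv2.INTER_AREA)
def fit(ds,parts,x,y,zth=.010,R0=.05,yaws=None,offs=None):
    "returns best (cost,x,y,yaw) and the cost over yaws"
    obs=[]
    for i,d in enumerate(ds):
        P=cloud(d); o=np.zeros(2) if offs is None else offs[i]
        uv=proj(d,[[x+a,y+b,c] for a in(-R0,R0) for b in(-R0,R0) for c in(0,.08)])
        box=[*np.floor(uv.min(0)).astype(int),*np.ceil(uv.max(0)).astype(int)]
        p=P[box[1]:box[3],box[0]:box[2]]
        m=((p[...,2]>zth)&(np.hypot(p[...,0]-x,p[...,1]-y)<R0)).astype(np.float32)
        obs.append((d,box,m,o))
    def cost(v,yaw):
        return sum(np.abs(render(d,parts,v[0]+o[0],v[1]+o[1],yaw,b)-m).sum()/m.sum() for d,b,m,o in obs)
    res=[]
    for yaw in (np.arange(0,2*np.pi,np.pi/18) if yaws is None else yaws):
        r=minimize(cost,[x,y],args=(yaw,),method="Nelder-Mead",options=dict(initial_simplex=[[x,y],[x+.004,y],[x,y+.004]],xatol=2e-4,fatol=1e-4))
        res.append((r.fun,*r.x,yaw))
    b=min(res); 
    r=minimize(lambda v:cost(v[:2],v[2]),b[1:],method="Nelder-Mead",options=dict(initial_simplex=[b[1:],[b[1]+.002,b[2],b[3]],[b[1],b[2]+.002,b[3]],[b[1],b[2],b[3]+.12]]))
    return (r.fun,*r.x),sorted(res)
E
python3 - <<'E'
from h import *
D=[dict(np.load(n+"0.npz")) for n in("side","top")]
for nm,parts,x,y in(("A",POT,.612,-.288),("B",POT,.472,-.284),("C",POT,.463,-.153),("knob",KNOB,.616,-.126)):
    for ds in (D[:1],D[1:],D):
        b,r=fit(ds,parts,x,y); print(nm,np.round(b,3),[(round(a[0],3),round(a[3],2)) for a in r[:5]])
for d in D:
    P=cloud(d);z=P[...,2]
    m=(z>.079)&(z<.092)&(P[...,0]<.56)&(P[...,0]>.35)&(P[...,1]>.02)&(P[...,1]<.35)
    k=cv2.connectedComponentsWithStats(m.astype(np.uint8)); mm=k[1]==1+np.argmax(k[2][1:,4])
    print("console",mm.sum(),cv2.minAreaRect((P[mm][:,:2]*1000).astype(np.float32)))
E
```

```text
A [ 0.053  0.616 -0.288  5.957] [(np.float64(0.054), np.float64(5.93)), (np.float64(0.079), np.float64(6.11)), (np.float64(0.09), np.float64(5.76)), (np.float64(0.113), np.float64(0.0)), (np.float64(0.129), np.float64(5.59))]
A [ 0.072  0.617 -0.287  5.955] [(np.float64(0.074), np.float64(5.93)), (np.float64(0.09), np.float64(6.11)), (np.float64(0.093), np.float64(5.76)), (np.float64(0.113), np.float64(5.59)), (np.float64(0.116), np.float64(0.0))]
A [ 0.147  0.616 -0.287  5.934] [(np.float64(0.147), np.float64(5.93)), (np.float64(0.191), np.float64(6.11)), (np.float64(0.202), np.float64(5.76)), (np.float64(0.248), np.float64(0.0)), (np.float64(0.261), np.float64(5.59))]
B [ 0.065  0.471 -0.282  4.712] [(np.float64(0.065), np.float64(4.71)), (np.float64(0.072), np.float64(4.54)), (np.float64(0.077), np.float64(4.89)), (np.float64(0.089), np.float64(4.36)), (np.float64(0.1), np.float64(5.06))]
B [ 0.076  0.472 -0.282  4.699] [(np.float64(0.078), np.float64(4.71)), (np.float64(0.091), np.float64(4.89)), (np.float64(0.097), np.float64(4.54)), (np.float64(0.118), np.float64(5.06)), (np.fl
[... 1163 characters left out ...]
(0.17))]
knob [ 0.117  0.616 -0.124  1.047] [(np.float64(0.117), np.float64(1.05)), (np.float64(0.117), np.float64(4.19)), (np.float64(0.118), np.float64(0.7)), (np.float64(0.118), np.float64(3.84)), (np.float64(0.118), np.float64(2.62))]
knob [ 0.23   0.616 -0.124 -0.084] [(np.float64(0.236), np.float64(0.0)), (np.float64(0.236), np.float64(3.14)), (np.float64(0.241), np.float64(2.97)), (np.float64(0.241), np.float64(6.11)), (np.float64(0.263), np.float64(0.17))]
console 2031 ((453.26776123046875, 135.10690307617188), (86.35767364501953, 196.19146728515625), 24.650794982910156)
console 2677 ((454.34197998046875, 135.631591796875), (84.77647399902344, 190.05047607421875), 24.977624893188477)
```

```bash
cat >> h.py <<'E'
MIX=[.574,.191,.433]
def m2w(p,M=None):
    M=MIX if M is None else M; c,s=np.cos(M[2]),np.sin(M[2]); p=np.atleast_2d(p); return p@np.array([[c,s],[-s,c]])+M[:2]
def ortho(d,z,x0,x1,y0,y1,px=.0005,M=None):
    "image of the plane at height z, mixer frame: columns +x, rows -y"
    xs=np.arange(x0,x1,px); ys=np.arange(y1,y0,-px); X,Y=np.meshgrid(xs,ys)
    w=m2w(np.c_[X.ravel(),Y.ravel()],M); uv=proj(d,np.c_[w,np.full(len(w),z)]).reshape(*X.shape,2).astype(np.float32)
    return cv2.remap(np.ascontiguousarray(d["frame"]),uv[...,0],uv[...,1],cv2.INTER_CUBIC)
E
python3 - <<'E'
from h import *
ims=[ortho(dict(np.load(n+"0.npz")),.068,-.09,.10,-.1,.1) for n in("side","top")]
cv2.imwrite("pics/cups.png",np.hstack(ims)[:,:,::-1])
for n in("side","top"):
    d=dict(np.load(n+"0.npz")); P=cloud(d); 
    c,s=np.cos(MIX[2]),np.sin(MIX[2]); q=(P[...,:2]-MIX[:2])@np.array([[c,-s],[s,c]])
    m=(P[...,2]>.060)&(P[...,2]<.075)&(abs(q[...,0]+.01)<.08)&(abs(q[...,1])<.09)
    k=cv2.connectedComponentsWithStats(m.astype(np.uint8))
    for i in range(1,k[0]):
        if k[2][i,4]>60:
            p=q[k[1]==i]; print(n,len(p),"x",np.round(np.percentile(p[:,0],[1,99]),4),"y",np.round(np.percentile(p[:,1],[1,99]),4))
E
```

```text
side 120 x [0.0267 0.0696] y [0.0113 0.0742]
side 156 x [-0.0659 -0.0139] y [0.011  0.0719]
side 137 x [0.0267 0.0694] y [-0.0732 -0.0104]
side 176 x [-0.0658 -0.0131] y [-0.0727 -0.0107]
top 95 x [0.029  0.0691] y [-0.0721 -0.0122]
top 95 x [0.0289 0.0692] y [0.0119 0.0718]
top 134 x [-0.0638 -0.0128] y [-0.0722 -0.0128]
top 134 x [-0.064  -0.0127] y [0.0121 0.0721]
```

View pics/cups.png

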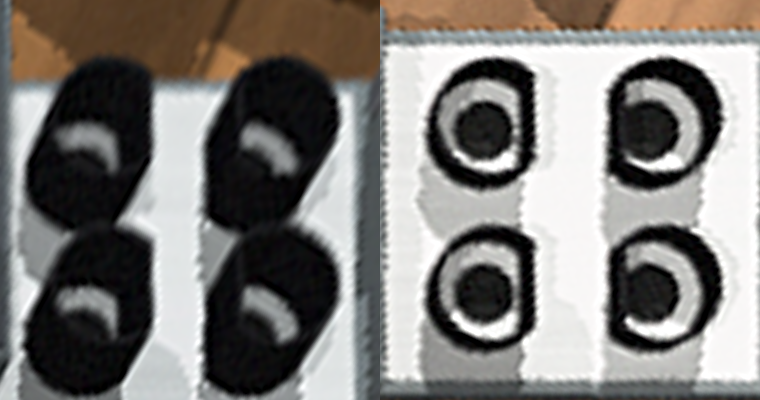

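Run:
```python
from h import *
D=[dict(np.load(n+"0.npz")) for n in("side","top")]
def setup(ds):
    obs=[]
    for d in ds:
        P=cloud(d); c,s=np.cos(MIX[2]),np.sin(MIX[2]); q=(P[...,:2]-MIX[:2])@np.array([[c,-s],[s,c]])
        m=(P[...,2]>.055)&(P[...,2]<.08)&(q[...,0]>-.08)&(q[...,0]<.1)&(abs(q[...,1])<.085)
        cs,_=cv2.findContours(m.astype(np.uint8),cv2.RETR_EXTERNAL,cv2.CHAIN_APPROX_NONE)
        f=np.zeros(m.shape,np.uint8); cv2.drawContours(f,[k for k in cs if len(k)>25],-1,1,-1)
        uv=proj(d,[[*w,z] for w in m2w([[-.09,-.1],[-.09,.1],[.11,-.1],[.11,.1]]) for z in(.03,.08)])
        b=[*uv.min(0).astype(int),*uv.max(0).astype(int)+1]; obs.append((d,b,f[b[1]:b[3],b[0]:b[2]].astype(np.float32)))
    return obs
def run(ds):
    obs=setup(ds)
    def cost(v):
        x,y,yaw,xf,xr,yb,t=v; M=[x,y,yaw]; C=0
        for d,b,m in obs:
            I=0
            for cx,s,fl in((xf,1,0),(xf,-1,0),(xr,1,np.pi),(xr,-1,np.pi)):
                w=m2w([cx,s*yb],M)[0]; I=np.maximum(I,render(d,[(dpoly(.0265+t,.0175+t),.055,.068)],w[0],w[1],yaw+fl,b))
            C+=np.abs(I-m).sum()/m.sum()
        # mixer origin along x held
        return C+((x-MIX[0])*np.cos(yaw)+(y-MIX[1])*np.sin(yaw))**2*1e4
    v0=np.array([*MIX,-.035,.051,.042,.0035]); S=np.vstack([v0,v0+np.diag([.003,.003,.02,.003,.003,.002,.0015])])
    r=minimize(cost,v0,method="Nelder-Mead",options=dict(initial_simplex=S,maxiter=1500,xatol=1e-5,fatol=1e-5)); print(round(r.fun,3),np.round(r.x,4)); return r.x
for ds in(D[:1],D[1:],D): run(ds)
```

```text
0.062 [ 0.5735  0.1919  0.4447 -0.0348  0.0498  0.0414  0.0035]
0.042 [ 0.5741  0.191   0.431  -0.0345  0.0507  0.0423  0.0036]
0.12 [ 0.5738  0.1911  0.4351 -0.0346  0.0506  0.042   0.0036]
```

```bash
sed -i 's/^MIX=.*/MIX=[.574,.191,.434]/' h.py
cat >> h.py <<'E'
def Rdown(psi):
    y=np.array([np.cos(psi),np.sin(psi),0]); z=np.array([0,0,-1.]); return np.c_[np.cross(y,z),y,z]
def plan(wps,start=None,calls=True):
    "wps: list of (pos,psi or R,N rows,hand); prints calls of 5 rows"
    from bench import arm
    if start is None:
        o=arm.observe(); p,Ro=np.array(o["eef_pos"]),q2R(o["orientation"]); print("t",round(float(o["t"]),2),"from",np.round(p,4),"psi",np.round(np.arctan2(Ro[1,1],Ro[0,1]),4),"j",np.round(o["joints"],2))
    else: p,Ro=np.array(start[0]),Rdown(start[1])
    rows=[]
    for pos,psi,N,hand in wps:
        Rt=Rdown(psi) if np.ndim(psi)==0 else psi
        rv=R.from_matrix(Ro.T@Rt).as_rotvec()
        if np.linalg.norm(rv)/N>.149: print("!! turn too fast")
        if np.linalg.norm(np.array(pos)-p)/N>.05: print("!! too far")
        for i in range(N):
            sh=Ro.T@((np.array(pos)-p)/(N-i)); rows.append(np.r_[np.round(sh,4),np.round(rv/N/np.radians(8),3),hand])
            p=p+Ro@rows[-1][:3]; Ro=Ro@R.from_rotvec(rows[-1][3:6]*np.radians(8)).as_matrix()
    while len(rows)%5: rows.append(np.r_[np.zeros(6),rows[-1][6]])
    for i in range(0,len(rows),5): print("["+", ".join(f"{v:g}" for r in rows[i:i+5] for v in r)+"]")
E
python3 - <<'E'
from h import *
d=dict(np.load("top0.npz"));P=cloud(d)
for b in((420,330,480,380),(395,160,450,210)):
    q=P[b[1]:b[3],b[0]:b[2]].reshape(-1,3); q=q[q[:,2]>.03]; print("glass",len(q),np.round(np.percentile(q,[5,50,95],axis=0),3).tolist())
# plate
c,s=np.cos(MIX[2]),np.sin(MIX[2])
for n in("side","top"):
    P=cloud(dict(np.load(n+"0.npz"))); q=(P[...,:2]-MIX[:2])@np.array([[c,-s],[s,c]]); z=P[...,2]
    for a,b in((.1,.13),(.14,.2),(.2,.25),(.25,.295),(.3,.33)):
        m=(z>a)&(z<b)&(q[...,0]>.06)&(q[...,0]<.25)&(abs(q[...,1])<.1); print(n,a,m.sum(),np.round(np.median(q[m],0),3),np.round(np.median(z[m]),3),np.round(np.percentile(q[m][:,0],[5,95]),3))
from bench import arm; print(arm.finger_overhang)
plan([([.30,-.40,.30],-.3,7,1),([.463,-.1476,.16],.84,8,1)])
E
```

```text
glass 1354 [[0.239, -0.531, 0.093], [0.274, -0.493, 0.141], [0.307, -0.464, 0.146]]
glass 961 [[0.641, -0.474, 0.135], [0.669, -0.441, 0.186], [0.699, -0.418, 0.191]]
side 0.1 384 [ 0.121 -0.025] 0.121 [0.114 0.13 ]
side 0.14 859 [ 0.127 -0.007] 0.171 [0.124 0.131]
side 0.2 777 [ 0.132 -0.006] 0.225 [0.129 0.136]
side 0.25 722 [ 0.137 -0.008] 0.272 [0.134 0.14 ]
side 0.3 157 [ 0.141 -0.004] 0.311 [0.138 0.145]
top 0.1 368 [ 0.122 -0.004] 0.123 [0.115 0.132]
top 0.14 704 [ 0.128 -0.   ] 0.171 [0.125 0.131]
top 0.2 687 [0.133 0.001] 0.226 [0.13  0.136]
top 0.25 760 [ 0.138 -0.001] 0.274 [0.135 0.143]
top 0.3 190 [0.142 0.   ] 0.313 [0.14  0.146]
0.017
t 0.9 from [ 0.2136 -0.5874  0.2483] psi -1.222 j [-1.32  0.49  1.35 -0.    1.3  -0.1 ]
[0.0207, -0.0209, -0.0074, 0, 0, -0.943, 1, 0.0233, -0.018, -0.0074, 0, 0, -0.943, 1, 0.0255, -0.0148, -0.0074, 0, 0, -0.943, 1, 0.0272, -0.0114, -0.0074, 0, 0, -0.943, 1, 0.0285, -0.0077, -0.0074, 0, 0, -0.943, 1]
[0.0292, -0.0039, -0.0074, 0, 0, -0.943, 1, 0.0295, 0.0001, -0.0073, 0, 0, -0.943, 1, 0.0362, 0.0101, 0.0175, -0, 0, -1.021, 1, 0.0344, 0.0152, 0.0175, -0, 0, -1.021, 1, 0.0319, 0.0199, 0.0175, -0, 0, -1.021, 1]
[0.0287, 0.0242, 0.0175, -0, 0, -1.021, 1, 0.025, 0.028, 0.0175, -0, 0, -1.021, 1, 0.0207, 0.0313, 0.0175, -0, 0, -1.021, 1, 0.0161, 0.0339, 0.0175, -0, 0, -1.021, 1, 0.011, 0.0359, 0.0175, -0, 0, -1.021, 1]
```

Request:
step_arm(motion=[0.021,-0.021,-0.007,0,0,-0.943,1,0.023,-0.018,-0.007,0,0,-0.943,1,0.0255,-0.015,-0.007,0,0,-0.943,1,0.027,-0.011,-0.007,0,0,-0.943,1,0.0285,-0.008,-0.007,0,0,-0.943,1], newtons=50)

```text
t: 1.4
eef_pos: [0.2754, -0.4525, 0.2836]
orientation: [0.0, 0.875, 0.485, 0.0]
force: [0.8, -0.1, -0.5]
finger_gap: 0.0854
```

Request:
step_arm(motion=[0.029,-0.004,-0.007,0,0,-0.943,1,0.0295,0,-0.007,0,0,-0.943,1,0.036,0.01,0.0175,0,0,-1.021,1,0.0345,0.015,0.0175,0,0,-1.021,1,0.032,0.02,0.0175,0,0,-1.021,1])

```text
t: 1.9
eef_pos: [0.361, -0.3041, 0.2446]
orientation: [0.001, 0.659, 0.752, -0.0]
force: [1.0, -1.1, -1.5]
finger_gap: 0.0856
```

Request:
step_arm(motion=[0.0285,0.024,0.0175,0,0,-1.021,1,0.025,0.028,0.0175,0,0,-1.021,1,0.021,0.031,0.0175,0,0,-1.021,1,0.016,0.034,0.0175,0,0,-1.021,1,0.011,0.036,0.0175,0,0,-1.021,1])

```text
t: 2.4
eef_pos: [0.4627, -0.1463, 0.1568]
orientation: [0.0, 0.355, 0.935, -0.0]
force: [0.8, 0.1, -0.6]
finger_gap: 0.0856
```

Run:
```python
from h import *
plan([([.463,-.1476,.056],.84,5,1)])
```

```text
t 2.4 from [ 0.4627 -0.1463  0.1568] psi 0.8459 j [-0.43  0.42  1.79 -0.    0.92 -1.28]
[-0.0002, -0.0002, 0.0202, 0, 0.001, 0.008, 1, -0.0002, -0.0001, 0.0201, 0, 0.001, 0.008, 1, -0.0002, -0.0002, 0.0202, 0, 0.001, 0.008, 1, -0.0002, -0.0001, 0.0201, 0, 0.001, 0.008, 1, -0.0002, -0.0002, 0.0202, 0, 0.001, 0.008, 1]
```

Request:
step_arm(motion=[0,-0.001,0.0205,0,0,0.04,1,0,0,0.0205,0,0,0,1,0,0,0.0205,0,0,0,1,0,0,0.0205,0,0,0,1,0,0,0.0205,0,0,0,1])

```text
t: 2.9
eef_pos: [0.4614, -0.1485, 0.0541]
orientation: [0.0, 0.36, 0.933, -0.0]
force: [0.5, 0.1, 0.1]
finger_gap: 0.0856
```

Request:
step_arm(motion=[0,0,0,0,0,0,-1,0,0,0,0,0,0,-1,0,0,0,0,0,0,-1,0,0,0,0,0,0,-1,0,0,0,0,0,0,-1])

```text
t: 3.4
eef_pos: [0.4619, -0.1487, 0.056]
orientation: [0.001, 0.36, 0.933, -0.0]
force: [-1.1, 1.6, 8.1]
finger_gap: 0.0391
```

Request:
step_arm(motion=[0,0,0,0,0,0,-1,0,0,0,0,0,0,-1,0,0,-0.02,0,0,0,-1,0,0,-0.03,0,0,0,-1,0,0,-0.03,0,0,0,-1])

```text
t: 3.9
eef_pos: [0.4611, -0.1484, 0.1365]
orientation: [0.0, 0.36, 0.933, -0.0]
force: [0.8, -0.4, -2.0]
finger_gap: 0.0389
```

Run:
```python
from h import *
w=m2w([[.0506+.0045,-.042]])[0]; print(w)
plan([([*w,.20],.434,8,-1)])
from bench import arm
d=arm.get_image("side"); print(arm.observe()["finger_gap"])
uv=proj(d,[[.463,-.148,.1]])[0].astype(int); print(uv)
cv2.imwrite("pics/g1.png",cv2.resize(d["frame"][max(0,uv[1]-90):uv[1]+90,max(0,uv[0]-100):uv[0]+100,::-1],None,fx=3,fy=3,interpolation=cv2.INTER_CUBIC))
```

```text
[0.64165287 0.17606351]
t 3.9 from [ 0.4611 -0.1484  0.1365] psi 0.8345 j [-0.43  0.46  1.82  0.    0.87 -1.27]
[0.0105, 0.0452, -0.0079, 0, 0, 0.359, -1, 0.0128, 0.0446, -0.0079, 0, 0, 0.359, -1, 0.015, 0.0439, -0.0079, 0, 0, 0.359, -1, 0.0172, 0.0431, -0.008, 0, 0, 0.359, -1, 0.0193, 0.0422, -0.0079, 0, 0, 0.359, -1]
[0.0214, 0.0412, -0.008, 0, 0, 0.359, -1, 0.0234, 0.0401, -0.0079, 0, 0, 0.359, -1, 0.0253, 0.0389, -0.008, 0, 0, 0.359, -1, 0, 0, 0, 0, 0, 0, -1, 0, 0, 0, 0, 0, 0, -1]
0.0389085000080926
[219 243]
```

View pics/g1.png

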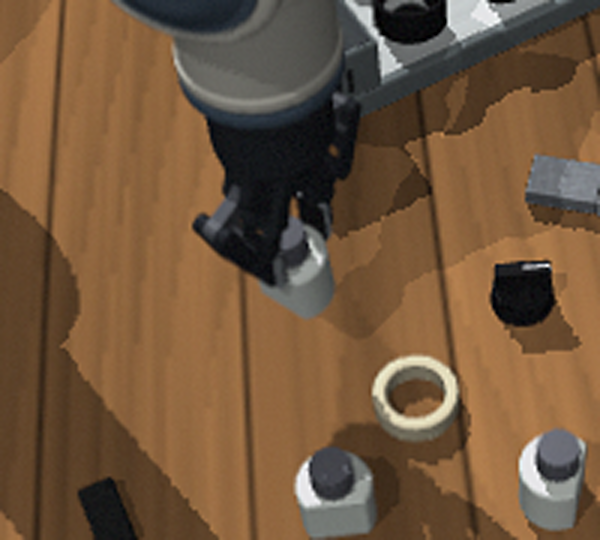

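Request:
step_arm(motion=[0.0105,0.045,-0.012,0,0,0.36,-1,0.013,0.0445,-0.012,0,0,0.36,-1,0.015,0.044,-0.008,0,0,0.36,-1,0.017,0.043,-0.008,0,0,0.36,-1,0.0195,0.042,-0.008,0,0,0.36,-1])

```text
t: 4.45
eef_pos: [0.5742, 0.0561, 0.1842]
orientation: [0.001, 0.475, 0.88, 0.0]
force: [0.0, -0.7, -0.8]
finger_gap: 0.0388
```

Request:
step_arm(motion=[0.0215,0.041,-0.008,0,0,0.36,-1,0.0235,0.04,-0.008,0,0,0.36,-1,0.0255,0.039,0,0,0,0.35,-1,0,0,0,0,0,0,-1,0,0,0,0,0,0,-1])

```text
t: 4.95
eef_pos: [0.641, 0.1767, 0.1991]
orientation: [0.0, 0.538, 0.843, 0.0]
force: [-0.8, -0.4, -1.1]
finger_gap: 0.0389
```

```bash
cat >> h.py <<'E'
def snap(n):
    from bench import arm
    d=arm.get_image(n); d["z_map"]=np.array(d["z_map"]); return d
def heldview(d,x,y,z,yaw,fn=None,half=60):
    "crop round the held pot with the model outlined"
    f=np.ascontiguousarray(d["frame"][:,:,::-1]); k=4
    uv=proj(d,[[x,y,z+.03]])[0].astype(int); f=cv2.resize(f[uv[1]-half:uv[1]+half,uv[0]-half:uv[0]+half],None,fx=k,fy=k,interpolation=cv2.INTER_CUBIC)
    c,s=np.cos(yaw),np.sin(yaw)
    for poly,a in((dpoly(.025,.016),0),(dpoly(.025,.016),.05),(circ(.014),.074)):
        q=poly@np.array([[c,s],[-s,c]])+[x,y]; p=(proj(d,np.c_[q,np.full(len(q),z+a)])-uv+half+.5)*k
        cv2.polylines(f,[p.astype(np.int32)],True,(0,0,255),1)
    return f
E
python3 - <<'E'
from h import *
from bench import arm
o=arm.observe(); p=o["eef_pos"]; Ro=q2R(o["orientation"]); psi=np.arctan2(Ro[1,1],Ro[0,1]); print(np.round(p,4),psi,o["finger_gap"])
a=p[:2]-.0045*np.array([np.cos(psi),np.sin(psi)])
A=[heldview(snap(n),a[0],a[1],p[2]-.056,psi+np.pi) for n in("side","top")]
cv2.imwrite("pics/h1.png",np.hstack(A)[:, :])
E
```

```text
[0.641  0.1767 0.1991] 0.4357261830814658 0.03893305450812673
```

View pics/h1.png

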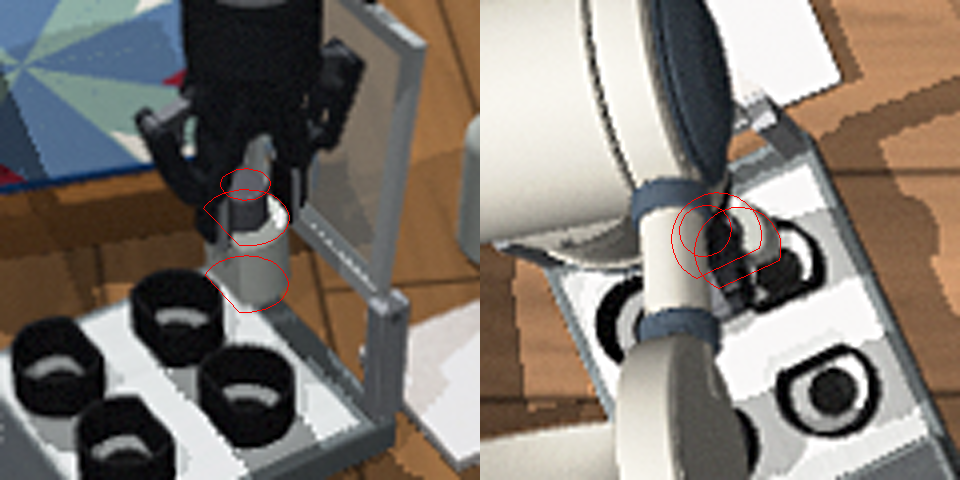

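Run:
```python
from h import *
from bench import arm
o=arm.observe(); p=o["eef_pos"]; psi=.4357
a=p[:2]-.0045*np.array([np.cos(psi),np.sin(psi)])
d=snap("side"); P=cloud(d)
uv=proj(d,[[*a,p[2]-.03]])[0].astype(int); h=28
f=cv2.resize(d["frame"][uv[1]-h:uv[1]+h,uv[0]-h:uv[0]+h,::-1],None,fx=10,fy=10,interpolation=cv2.INTER_NEAREST)
cv2.imwrite("pics/z1.png",f)
for s in arm.silhouettes("side","pot0")[:5]: print(s["p"],s["location"],s["region"].sum())
for s in arm.silhouettes("side","pot0"):
    if abs(np.array(s["location"])-uv).max()<30:
        g=s["region"]; q=P[g]; m=(q[:,2]<p[2]-.056+.036)&(q[:,2]>p[2]-.056-.005); q=q[m]
        print(m.sum(), "x",np.percentile(q[:,0],[2,98]),"y",np.percentile(q[:,1],[2,98]),"z",np.percentile(q[:,2],[1,99]))
        y=(q[:,:2]-a)@np.array([[np.cos(psi),-np.sin(psi)],[np.sin(psi),np.cos(psi)]]); print("in tool-yx frame",np.percentile(y,[2,50,98],axis=0)); break
```

```text
0.79 [302.8, 310.8] 597
0.63 [228.6, 319.1] 675
0.62 [288.3, 104.3] 469
0.55 [259.4, 143.8] 9835
191 x [0.61517831 0.65608742] y [0.14585465 0.1836204 ] z [0.14645777 0.1787764 ]
in tool-yx frame [[-0.01741237 -0.02685395]
 [-0.01130444 -0.02142963]
 [ 0.01195289  0.01854439]]
```

View pics/z1.png

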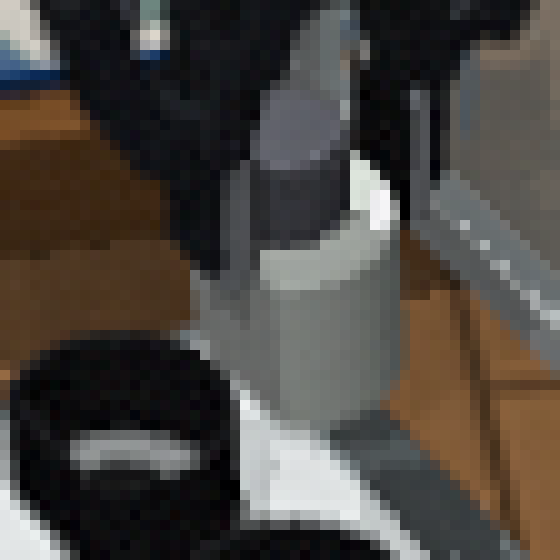

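```bash
cat >> h.py <<'E'
from scipy.optimize import least_squares
def wallfit(q,x,y,yaw):
    "fit the D wall to wall points q (n,2)"
    def res(v):
        c,s=np.cos(v[2]),np.sin(v[2]); p=(q-v[:2])@np.array([[c,-s],[s,c]])
        return np.maximum(np.hypot(p[:,0],p[:,1])-.025,p[:,0]-.016)
    r=least_squares(res,[x,y,yaw],loss="soft_l1",f_scale=.0015); return r.x,np.sqrt(np.mean(r.fun**2))
def wallpts(d,x,y,z0,lo=.004,hi=.034,R0=.034):
    P=cloud(d); m=(P[...,2]>z0+lo)&(P[...,2]<z0+hi)&(np.hypot(P[...,0]-x,P[...,1]-y)<R0); return P[m][:,:2]
E
python3 - <<'E'
from h import *
from bench import arm
d=snap("side")
for x,y,f in((.616,-.287,-.345),(.4715,-.282,-1.583)):
    print(np.round(wallfit(wallpts(d,x,y,0,.01),x,y,f),3) if 0 else [np.round(k,4) for k in wallfit(wallpts(d,x,y,0,.01),x,y,f)])
p=np.array(arm.observe()["eef_pos"]); psi=.4357
a=p[:2]-.0045*np.array([np.cos(psi),np.sin(psi)])
q=wallpts(d,*a,p[2]-.056); v,e=wallfit(q,*a,psi+np.pi); print(len(q),np.round(v,4),e,"expected",np.round(a,4),psi+np.pi, "well3",m2w([.0506,-.042]))
E
```

```text
[array([ 0.6161, -0.2865, -0.3537]), np.float64(0.0007)]
[array([ 0.4709, -0.2815, -1.5697]), np.float64(0.0009)]
191 [0.6374 0.1728 3.5757] 0.0013044520322742044 expected [0.6368 0.1731] 3.577292653589793 well3 [[0.63757006 0.17417125]]
```

Request:
step_arm(motion=[0.0012,0.0008,0.01,0,0,0,-1,0,0,0.02,0,0,0,-1,0,0,0.02,0,0,0,-1,0,0,0.015,0,0,0,-1,0,0,0.005,0,0,0,-1])

```text
t: 5.75
eef_pos: [0.6404, 0.177, 0.1267]
orientation: [-0.001, 0.538, 0.843, -0.001]
force: [-0.7, -0.7, -1.4]
finger_gap: 0.0393
```

Request:
step_arm(motion=[0,0,0.004,0,0,0,-1,0,0,0.004,0,0,0,-1,0,0,0.004,0,0,0,-1,0,0,0.004,0,0,0,-1,0,0,0,0,0,0,-1])

```text
t: 6.25
eef_pos: [0.6411, 0.1771, 0.1128]
orientation: [-0.0, 0.538, 0.843, -0.0]
force: [-1.5, -2.5, -1.3]
finger_gap: 0.0388
```

Request:
step_arm(motion=[0,0,0.004,0,0,0,-1,0,0,0.004,0,0,0,-1,0,0,0.004,0,0,0,-1,0,0,0.004,0,0,0,-1,0,0,0.003,0,0,0,-1])

```text
t: 6.75
eef_pos: [0.6411, 0.1771, 0.0938]
orientation: [-0.0, 0.538, 0.843, -0.0]
force: [-4.0, -3.6, 2.2]
finger_gap: 0.0393
```

Request:
step_arm(motion=[0,0,0.002,0,0,0,-1,0,0,0.001,0,0,0,-1,0,0,0,0,0,0,-1,0,0,0,0,0,0,0.3,0,0,0,0,0,0,0.3])

```text
t: 7.25
eef_pos: [0.6418, 0.1776, 0.0911]
orientation: [0.0, 0.538, 0.843, 0.0]
force: [-0.3, 0.1, 0.1]
finger_gap: 0.0554
```

Request:
step_arm(motion=[0,0,-0.01,0,0,0,0.35,0,0,-0.03,0,0,0,0.35,0,0,-0.04,0,0,0,0.35,0,0,-0.04,0,0,0,0.35,0,0,0,0,0,0,0.5])

```text
t: 7.75
eef_pos: [0.6441, 0.178, 0.2175]
orientation: [0.004, 0.538, 0.843, 0.003]
force: [1.3, -0.2, 1.3]
finger_gap: 0.0637
```

Run:
```python
from h import *
d=snap("side"); w=m2w([.0506,-.042])[0]
P=cloud(d); q=P[(np.hypot(P[...,0]-w[0],P[...,1]-w[1])<.012)]; print("cap top",np.percentile(q[:,2],[50,90,98]))
t=P[(P[...,2]>.104)&(P[...,2]<.113)&(np.hypot(P[...,0]-w[0],P[...,1]-w[1])<.025)]; print(len(t),"cap centre",t[:,:2].min(0)/2+t[:,:2].max(0)/2,w)
v,e=wallfit(wallpts(d,*w,.035,.035,.048),*w,.434+np.pi); print(v,e)
plan([([.6118,-.2855,.16],-.35,12,1),([.6118,-.2855,.054],-.35,5,1)])
```

```text
cap top [0.10820728 0.30132022 0.30991584]
77 cap centre [0.63857321 0.17432186] [0.63757006 0.17417125]
[0.63829535 0.17647831 3.52595046] 0.002723787536134357
t 7.8 from [0.643  0.1778 0.2146] psi 0.4339 j [ 0.18  0.58  1.28  0.    1.28 -0.25]
[-0.0339, -0.0186, 0.0045, 0.004, -0.001, 0.468, 1, -0.0351, -0.0164, 0.0045, 0.004, -0.001, 0.468, 1, -0.0361, -0.014, 0.0045, 0.004, -0.001, 0.468, 1, -0.0369, -0.0116, 0.0045, 0.004, -0.001, 0.468, 1, -0.0376, -0.0092, 0.0045, 0.004, -0.001, 0.468, 1]
[-0.0381, -0.0067, 0.0046, 0.004, -0.001, 0.468, 1, -0.0385, -0.0042, 0.0046, 0.004, -0.001, 0.468, 1, -0.0386, -0.0017, 0.0046, 0.004, -0.001, 0.468, 1, -0.0387, 0.0008, 0.0045, 0.004, -0.001, 0.468, 1, -0.0385, 0.0033, 0.0046, 0.004, -0.001, 0.468, 1]
[-0.0383, 0.0059, 0.0046, 0.004, -0.001, 0.468, 1, -0.0378, 0.0083, 0.0045, 0.004, -0.001, 0.468, 1, 0, -0, 0.0212, 0, 0.001, -0, 1, 0, -0, 0.0212, 0, 0.001, -0, 1, 0, -0, 0.0212, 0, 0.001, -0, 1]
[0, -0, 0.0212, 0, 0.001, -0, 1, 0.0001, -0, 0.0212, 0, 0.001, -0, 1, 0, 0, 0, 0, 0, 0, 1, 0, 0, 0, 0, 0, 0, 1, 0, 0, 0, 0, 0, 0, 1]
```

Request:
step_arm(motion=[-0.034,-0.0185,0.0045,0,0,0.468,1,-0.035,-0.0165,0.0045,0,0,0.468,1,-0.036,-0.014,0.0045,0,0,0.468,1,-0.037,-0.0115,0.0045,0,0,0.468,1,-0.0375,-0.009,0.0045,0,0,0.468,1])

```text
t: 8.3
eef_pos: [0.628, -0.0169, 0.1876]
orientation: [-0.0, 0.669, 0.743, -0.0]
force: [0.2, 0.0, -0.3]
finger_gap: 0.0857
```

Request:
step_arm(motion=[-0.038,-0.0065,0.0045,0,0,0.468,1,-0.0385,-0.004,0.0045,0,0,0.468,1,-0.0385,-0.0015,0.0045,0,0,0.468,1,-0.0385,0.001,0.0045,0,0,0.468,1,-0.0385,0.0035,0.0045,0,0,0.468,1])

```text
t: 8.8
eef_pos: [0.6159, -0.2095, 0.1651]
orientation: [-0.0, 0.781, 0.624, -0.0]
force: [0.8, -0.6, 0.6]
finger_gap: 0.0855
```

Request:
step_arm(motion=[-0.0385,0.006,0.0045,0,0,0.468,1,-0.038,0.0085,0.0045,0,0,0.468,1,0,0,0.01,0,0,0,1,0,0,0,0,0,0,1,0,0,0,0,0,0,1])

```text
t: 9.3
eef_pos: [0.6112, -0.2848, 0.1464]
orientation: [-0.001, 0.819, 0.573, -0.0]
force: [-0.2, 0.0, -0.2]
finger_gap: 0.0854
```

Run:
```python
from h import *
d=snap("side")
for x,y,f in((.616,-.287,-.345),(.4715,-.282,-1.583)): print([np.round(k,4) for k in wallfit(wallpts(d,x,y,0,.01),x,y,f)])
plan([([.6118,-.2855,.054],-.35,5,1)])
```

```text
[array([ 0.6164, -0.2866, -0.3588]), np.float64(0.0008)]
[array([ 0.471 , -0.2814, -1.5763]), np.float64(0.0008)]
t 9.35 from [ 0.6115 -0.2847  0.1468] psi -0.3488 j [-0.52  0.66  1.32  0.    1.16 -0.18]
[-0.0001, 0.0001, 0.0186, -0.001, -0, 0.002, 1, -0.0001, 0.0001, 0.0186, -0.001, -0, 0.002, 1, -0.0002, 0.0001, 0.0185, -0.001, -0, 0.002, 1, -0.0001, 0.0001, 0.0186, -0.001, -0, 0.002, 1, -0.0002, 0.0002, 0.0185, -0.001, -0, 0.002, 1]
```

Request:
step_arm(motion=[0,0,0.0186,0,0,0,1,-0.0005,0.0005,0.0186,0,0,0,1,0,0,0.0186,0,0,0,1,0,0,0.0186,0,0,0,1,0,0,0.0186,0,0,0,1])

```text
t: 9.85
eef_pos: [0.6123, -0.2853, 0.0537]
orientation: [0.0, 0.819, 0.574, 0.0]
force: [-0.1, -0.8, -0.3]
finger_gap: 0.0855
```

Request:
step_arm(motion=[0,0,0,0,0,0,-1,0,0,0,0,0,0,-1,0,0,0,0,0,0,-1,0,0,0,0,0,0,-1,0,0,0,0,0,0,-1])

```text
t: 10.35
eef_pos: [0.6125, -0.2867, 0.0555]
orientation: [0.001, 0.819, 0.573, 0.001]
force: [-1.1, 0.9, 6.4]
finger_gap: 0.0388
```

Request:
step_arm(motion=[0,0,0,0,0,0,-1,0,0,-0.02,0,0,0,-1,0,0,-0.04,0,0,0,-1,0,0,-0.045,0,0,0,-1,0,0,-0.045,0,0,0,-1])

```text
t: 10.85
eef_pos: [0.6116, -0.2863, 0.2064]
orientation: [0.0, 0.819, 0.573, 0.0]
force: [1.0, -0.4, -0.8]
finger_gap: 0.039
```

Run:
```python
from h import *
w=m2w([[-.0346-.0045,.042]])[0]; print(w)
plan([([*w,.205],.434,12,-1)])
```

```text
[0.52086378 0.21266454]
t 10.85 from [ 0.6116 -0.2863  0.2064] psi -0.3502 j [-0.53  0.6   1.26  0.    1.28 -0.18]
[0.0365, -0.0214, 0.0001, 0, 0, -0.468, -1, 0.0378, -0.0189, 0.0001, 0, 0, -0.468, -1, 0.0389, -0.0164, 0.0001, 0, 0, -0.468, -1, 0.0399, -0.0139, 0.0001, 0, 0, -0.468, -1, 0.0408, -0.0112, 0.0001, 0, 0, -0.468, -1]
[0.0414, -0.0085, 0.0001, 0, 0, -0.468, -1, 0.0419, -0.0058, 0.0001, 0, 0, -0.468, -1, 0.0421, -0.0031, 0.0001, 0, 0, -0.468, -1, 0.0423, -0.0003, 0.0001, 0, 0, -0.468, -1, 0.0422, 0.0024, 0.0001, 0, 0, -0.468, -1]
[0.0419, 0.0052, 0.0001, 0, 0, -0.468, -1, 0.0415, 0.008, 0.0001, 0, 0, -0.468, -1, 0, 0, 0, 0, 0, 0, -1, 0, 0, 0, 0, 0, 0, -1, 0, 0, 0, 0, 0, 0, -1]
```

Request:
step_arm(motion=[0.0365,-0.0215,0,0,0,-0.468,-1,0.038,-0.019,0,0,0,-0.468,-1,0.039,-0.0165,0,0,0,-0.468,-1,0.04,-0.014,0,0,0,-0.468,-1,0.041,-0.011,0,0,0,-0.468,-1])

```text
t: 11.35
eef_pos: [0.5735, -0.0763, 0.2049]
orientation: [0.001, 0.714, 0.7, 0.0]
force: [0.6, -0.7, -0.9]
finger_gap: 0.0384
```

Request:
step_arm(motion=[0.0415,-0.0085,0,0,0,-0.468,-1,0.042,-0.006,0,0,0,-0.468,-1,0.042,-0.003,0,0,0,-0.468,-1,0.0425,-0.0005,0,0,0,-0.468,-1,0.042,0.0025,0,0,0,-0.468,-1])

```text
t: 11.85
eef_pos: [0.5355, 0.1319, 0.2048]
orientation: [0.001, 0.591, 0.807, 0.001]
force: [-0.2, -0.7, -1.3]
finger_gap: 0.039
```

Request:
step_arm(motion=[0.042,0.005,0,0,0,-0.468,-1,0.0415,0.008,0,0,0,-0.468,-1,0,0,0,0,0,0,-1,0,0,0,0,0,0,-1,0,0,0,0,0,0,-1])

```text
t: 12.35
eef_pos: [0.5208, 0.2127, 0.2043]
orientation: [0.0, 0.539, 0.843, 0.0]
force: [1.0, 0.1, -2.5]
finger_gap: 0.0389
```

```bash
cat >> h.py <<'E'
def held(side,well,wyaw):
    "side=+1: tool y = pot x. Correction in tool x,y"
    from bench import arm
    d=snap("side"); o=arm.observe(); p=np.array(o["eef_pos"]); Ro=q2R(o["orientation"]); psi=np.arctan2(Ro[1,1],Ro[0,1]); yt=np.array([np.cos(psi),np.sin(psi)])
    a=p[:2]+.0045*side*yt; yaw=psi+(0 if side>0 else np.pi)
    q=wallpts(d,*a,p[2]-.056); v,e=wallfit(q,*a,yaw); w=m2w(well)[0]
    xt=np.array([-yt[1],yt[0]]); dv=w-v[:2]; de=w-a
    print("tcp",np.round(p,4),"psi",round(psi,4),"n",len(q),"fit",np.round(v,4),"rms",round(e,4),"expected",np.round(a,4),round(yaw,3))
    print("corr by fit x,y",np.round([dv@xt,dv@yt],4)," by tcp",np.round([de@xt,de@yt],4),"yaw err",np.round((v[2]-wyaw+np.pi)%(2*np.pi)-np.pi,3))
    return d
E
python3 - <<'E'
from h import *
held(1,[-.0346,.042],.434)
E
```

```text
tcp [0.5209 0.2125 0.2042] psi 0.4325 n 202 fit [0.5239 0.216  0.4392] rms 0.0015 expected [0.525  0.2144] 0.432
corr by fit x,y [-0.0017  0.0003]  by tcp [0.0002 0.    ] yaw err 0.005
```

Request:
step_arm(motion=[-0.0013,0,0.015,0,0,0,-1,0,0,0.02,0,0,0,-1,0,0,0.02,0,0,0,-1,0,0,0.015,0,0,0,-1,0,0,0.005,0,0,0,-1])

```text
t: 12.9
eef_pos: [0.5208, 0.2109, 0.1276]
orientation: [-0.001, 0.539, 0.842, -0.001]
force: [-0.0, 0.1, -0.5]
finger_gap: 0.039
```

Request:
step_arm(motion=[0,0,0.004,0,0,0,-1,0,0,0.004,0,0,0,-1,0,0,0.004,0,0,0,-1,0,0,0.004,0,0,0,-1,0,0,0,0,0,0,-1])

```text
t: 13.4
eef_pos: [0.521, 0.2121, 0.1125]
orientation: [-0.0, 0.538, 0.843, -0.0]
force: [-0.2, -0.1, -1.0]
finger_gap: 0.0387
```

Request:
step_arm(motion=[0,0,0.004,0,0,0,-1,0,0,0.004,0,0,0,-1,0,0,0.004,0,0,0,-1,0,0,0.004,0,0,0,-1,0,0,0.003,0,0,0,-1])

```text
t: 13.9
eef_pos: [0.5211, 0.2121, 0.0933]
orientation: [-0.0, 0.538, 0.843, -0.0]
force: [0.3, 0.7, -1.6]
finger_gap: 0.0386
```

Request:
step_arm(motion=[0,0,0.0015,0,0,0,-1,0,0,0.001,0,0,0,-1,0,0,0,0,0,0,-1,0,0,0,0,0,0,0.3,0,0,0,0,0,0,0.3])

```text
t: 14.4
eef_pos: [0.5213, 0.2122, 0.0915]
orientation: [0.0, 0.538, 0.843, 0.0]
force: [0.7, 0.4, -0.4]
finger_gap: 0.0555
```

Request:
step_arm(motion=[0,0,-0.01,0,0,0,0.35,0,0,-0.03,0,0,0,0.35,0,0,-0.04,0,0,0,0.35,0,0,-0.04,0,0,0,0.35,0,0,0,0,0,0,0.5])

```text
t: 14.9
eef_pos: [0.5235, 0.2128, 0.2172]
orientation: [0.003, 0.538, 0.843, 0.003]
force: [0.2, 0.6, -1.0]
finger_gap: 0.0636
```

```bash
cat >> h.py <<'E'
def seated(d,well):
    w=m2w(well)[0]; P=cloud(d); t=P[(P[...,2]>.101)&(P[...,2]<.125)&(np.hypot(P[...,0]-w[0],P[...,1]-w[1])<.022)]
    print("well",np.round(w,4),"n",len(t),"cap mid",np.round(t[:,:2].min(0)/2+t[:,:2].max(0)/2,4),"top z",np.round(np.median(t[:,2]),4),np.round(np.percentile(t[:,2],[10,90]),4))
E
python3 - <<'E'
from h import *
seated(snap("side"),[-.0346,.042])
plan([([.471,-.277,.16],-1.577,15,1)])
E
```

```text
well [0.5249 0.2146] n 80 cap mid [0.5235 0.2131] top z 0.1078 [0.1036 0.1106]
t 14.95 from [0.5225 0.2125 0.2147] psi 0.4339 j [ 0.28  0.44  1.55 -0.    1.15 -0.15]
[-0.0282, -0.0169, 0.0036, 0.002, -0.002, 0.96, 1, -0.0302, -0.0129, 0.0036, 0.002, -0.002, 0.96, 1, -0.0316, -0.0088, 0.0036, 0.002, -0.002, 0.96, 1, -0.0325, -0.0045, 0.0036, 0.002, -0.002, 0.96, 1, -0.0328, -0.0001, 0.0036, 0.002, -0.002, 0.96, 1]
[-0.0325, 0.0043, 0.0036, 0.002, -0.002, 0.96, 1, -0.0317, 0.0086, 0.0036, 0.002, -0.002, 0.96, 1, -0.0302, 0.0128, 0.0036, 0.002, -0.002, 0.96, 1, -0.0283, 0.0167, 0.0037, 0.002, -0.002, 0.96, 1, -0.0258, 0.0203, 0.0036, 0.002, -0.002, 0.96, 1]
[-0.0228, 0.0236, 0.0037, 0.002, -0.002, 0.96, 1, -0.0195, 0.0264, 0.0036, 0.002, -0.002, 0.96, 1, -0.0158, 0.0288, 0.0037, 0.002, -0.002, 0.96, 1, -0.0118, 0.0306, 0.0036, 0.002, -0.002, 0.96, 1, -0.0075, 0.0319, 0.0037, 0.002, -0.002, 0.96, 1]
```

Request:
step_arm(motion=[-0.028,-0.017,0.0036,0,0,0.96,1,-0.03,-0.013,0.0036,0,0,0.96,1,-0.0315,-0.009,0.0036,0,0,0.96,1,-0.0325,-0.0045,0.0036,0,0,0.96,1,-0.033,0,0.0036,0,0,0.96,1])

```text
t: 15.45
eef_pos: [0.5026, 0.0479, 0.1927]
orientation: [-0.0, 0.787, 0.617, -0.0]
force: [0.3, -0.2, -0.3]
finger_gap: 0.0851
```

Request:
step_arm(motion=[-0.0325,0.0045,0.0036,0,0,0.96,1,-0.0315,0.0085,0.0036,0,0,0.96,1,-0.03,0.013,0.0036,0,0,0.96,1,-0.0285,0.0165,0.0036,0,0,0.96,1,-0.026,0.0205,0.0036,0,0,0.96,1])

```text
t: 15.95
eef_pos: [0.4856, -0.1153, 0.1748]
orientation: [-0.0, 0.946, 0.323, -0.0]
force: [-0.1, 1.6, 0.8]
finger_gap: 0.0854
```

Request:
step_arm(motion=[-0.023,0.0235,0.0036,0,0,0.96,1,-0.0195,0.0265,0.0036,0,0,0.96,1,-0.016,0.029,0.0036,0,0,0.96,1,-0.012,0.0305,0.0036,0,0,0.96,1,-0.0075,0.032,0.0036,0,0,0.96,1])

```text
t: 16.45
eef_pos: [0.4679, -0.2789, 0.1566]
orientation: [-0.0, 1.0, -0.006, -0.001]
force: [0.6, 0.6, 0.2]
finger_gap: 0.0856
```

Run:
```python
from h import *
plan([([.471,-.277,.054],-1.577,5,1)])
```

```text
t 16.45 from [ 0.4679 -0.2789  0.1566] psi -1.5824 j [-0.65  0.49  1.65 -0.    1.    0.94]
[0.0006, -0.0004, 0.0205, -0.001, 0.002, -0.008, 1, 0.0006, -0.0004, 0.0205, -0.001, 0.002, -0.008, 1, 0.0006, -0.0003, 0.0205, -0.001, 0.002, -0.008, 1, 0.0007, -0.0004, 0.0206, -0.001, 0.002, -0.008, 1, 0.0006, -0.0003, 0.0205, -0.001, 0.002, -0.008, 1]
```

Request:
step_arm(motion=[0.001,-0.001,0.0205,0,0,-0.03,1,0.001,-0.0005,0.0205,0,0,0,1,0,0,0.0205,0,0,0,1,0,0,0.0205,0,0,0,1,0,0,0.0205,0,0,0,1])

```text
t: 16.95
eef_pos: [0.4703, -0.276, 0.0536]
orientation: [-0.0, 1.0, -0.001, -0.0]
force: [-0.4, -0.4, -1.0]
finger_gap: 0.0855
```

Request:
step_arm(motion=[0,0,0,0,0,0,-1,0,0,0,0,0,0,-1,0,0,0,0,0,0,-1,0,0,0,0,0,0,-1,0,0,0,0,0,0,-1])

```text
t: 17.45
eef_pos: [0.4712, -0.2766, 0.056]
orientation: [0.001, 1.0, -0.001, 0.001]
force: [-1.1, 1.3, 4.4]
finger_gap: 0.0385
```

Request:
step_arm(motion=[0,0,0,0,0,0,-1,0,0,-0.02,0,0,0,-1,0,0,-0.04,0,0,0,-1,0,0,-0.045,0,0,0,-1,0,0,-0.045,0,0,0,-1])

```text
t: 17.95
eef_pos: [0.4705, -0.2761, 0.2072]
orientation: [0.0, 1.0, -0.001, 0.0]
force: [0.8, -0.5, -1.5]
finger_gap: 0.0386
```

Run:
```python
from h import *
w=m2w([[-.0346-.0045,-.042]])[0]; print(w)
plan([([*w,.205],.434,15,-1)])
```

```text
[0.55618606 0.1364521 ]
t 17.95 from [ 0.4705 -0.2761  0.2072] psi -1.5726 j [-0.64  0.43  1.59 -0.    1.12  0.93]
[0.0057, -0.0275, 0.0001, 0, 0, -0.958, -1, 0.0093, -0.0265, 0.0001, 0, 0, -0.958, -1, 0.0127, -0.025, 0.0002, 0, 0, -0.958, -1, 0.016, -0.0231, 0.0001, 0, 0, -0.958, -1, 0.0189, -0.0208, 0.0002, 0, 0, -0.958, -1]
[0.0215, -0.0181, 0.0001, 0, 0, -0.958, -1, 0.0237, -0.015, 0.0002, 0, 0, -0.958, -1, 0.0255, -0.0118, 0.0001, 0, 0, -0.958, -1, 0.0269, -0.0082, 0.0002, 0, 0, -0.958, -1, 0.0277, -0.0046, 0.0001, 0, 0, -0.958, -1]
[0.0281, -0.0008, 0.0002, 0, 0, -0.958, -1, 0.0279, 0.0029, 0.0001, 0, 0, -0.958, -1, 0.0273, 0.0066, 0.0002, 0, 0, -0.958, -1, 0.0262, 0.0102, 0.0001, 0, 0, -0.958, -1, 0.0246, 0.0135, 0.0002, 0, 0, -0.958, -1]
```

Request:
step_arm(motion=[0.0055,-0.0275,0,0,0,-0.958,-1,0.0095,-0.0265,0,0,0,-0.958,-1,0.0125,-0.025,0,0,0,-0.958,-1,0.016,-0.023,0,0,0,-0.958,-1,0.019,-0.021,0,0,0,-0.958,-1])

```text
t: 18.45
eef_pos: [0.4993, -0.1377, 0.2057]
orientation: [0.0, 0.944, 0.33, 0.0]
force: [-0.5, -0.1, -1.7]
finger_gap: 0.0388
```

Request:
step_arm(motion=[0.0215,-0.018,0,0,0,-0.958,-1,0.0235,-0.015,0,0,0,-0.958,-1,0.0255,-0.012,0,0,0,-0.958,-1,0.027,-0.008,0,0,0,-0.958,-1,0.0275,-0.0045,0,0,0,-0.958,-1])

```text
t: 18.95
eef_pos: [0.5279, -0.0004, 0.2057]
orientation: [0.0, 0.783, 0.622, 0.0]
force: [-0.1, 0.6, -1.2]
finger_gap: 0.039
```

Request:
step_arm(motion=[0.028,-0.001,0,0,0,-0.958,-1,0.028,0.003,0,0,0,-0.958,-1,0.0275,0.0065,0,0,0,-0.958,-1,0.026,0.01,0,0,0,-0.958,-1,0.0245,0.0135,0,0,0,-0.958,-1])

```text
t: 19.45
eef_pos: [0.556, 0.1371, 0.2057]
orientation: [0.0, 0.536, 0.844, 0.0]
force: [0.1, -0.6, -1.3]
finger_gap: 0.0388
```

Request:
step_arm(motion=[0,0,0,0,0,0,-1,0,0,0,0,0,0,-1,0,0,0,0,0,0,-1,0,0,0,0,0,0,-1,0,0,0,0,0,0,-1])

```text
t: 19.95
eef_pos: [0.5559, 0.1352, 0.2049]
orientation: [0.0, 0.539, 0.842, -0.0]
force: [-0.3, 0.3, -0.9]
finger_gap: 0.0388
```

Run:
```python
from h import *
held(1,[-.0346,-.042],.434)
```

```text
tcp [0.5559 0.1353 0.2049] psi 0.4326 n 201 fit [0.5579 0.1361 0.4935] rms 0.0016 expected [0.56   0.1372] 0.433
corr by fit x,y [0.001  0.0031]  by tcp [0.001  0.0007] yaw err 0.059
```

Request:
step_arm(motion=[0.0009,0.001,0.015,0,0,0,-1,0,0,0.02,0,0,0,-1,0,0,0.02,0,0,0,-1,0,0,0.015,0,0,0,-1,0,0,0.005,0,0,0,-1])

```text
t: 20.5
eef_pos: [0.5558, 0.1367, 0.1284]
orientation: [-0.001, 0.539, 0.843, -0.001]
force: [0.6, 0.0, -1.2]
finger_gap: 0.039
```

Request:
step_arm(motion=[0,0,0.004,0,0,0,-1,0,0,0.004,0,0,0,-1,0,0,0.004,0,0,0,-1,0,0,0.004,0,0,0,-1,0,0,0,0,0,0,-1])

```text
t: 21.0
eef_pos: [0.5563, 0.1371, 0.1135]
orientation: [-0.0, 0.538, 0.843, -0.0]
force: [-0.4, 0.2, -0.7]
finger_gap: 0.0391
```

Request:
step_arm(motion=[0,0,0.004,0,0,0,-1,0,0,0.004,0,0,0,-1,0,0,0.004,0,0,0,-1,0,0,0.004,0,0,0,-1,0,0,0.0035,0,0,0,-1])

```text
t: 21.5
eef_pos: [0.5564, 0.1371, 0.0938]
orientation: [-0.0, 0.538, 0.843, -0.0]
force: [0.1, 0.5, -0.4]
finger_gap: 0.039
```

Request:
step_arm(motion=[0,0,0.001,0,0,0,-1,0,0,0.001,0,0,0,-1,0,0,0,0,0,0,-1,0,0,0,0,0,0,0.3,0,0,0,0,0,0,0.3])

```text
t: 22.0
eef_pos: [0.5566, 0.1371, 0.0925]
orientation: [0.0, 0.538, 0.843, 0.0]
force: [-0.1, 0.1, -0.1]
finger_gap: 0.0554
```

Request:
step_arm(motion=[0,0,-0.01,0,0,0,0.35,0,0,-0.03,0,0,0,0.35,0,0,-0.04,0,0,0,0.35,0,0,-0.05,0,0,0,0.35,0,0,-0.05,0,0,0,0.35])

```text
t: 22.5
eef_pos: [0.5559, 0.137, 0.275]
orientation: [-0.0, 0.538, 0.843, 0.0]
force: [1.5, 0.4, 0.2]
finger_gap: 0.0575
```

Request:
step_arm(motion=[0,0,-0.05,0,0,1,-1,0,0,-0.05,0,0,1,-1,0,0,-0.04,0,0,1,-1,0,0,0,0,0,1,-1,0,0,0,0,0,1,-1])

```text
t: 23.0
eef_pos: [0.5564, 0.1371, 0.4147]
orientation: [0.001, 0.796, 0.605, 0.001]
force: [0.3, -0.2, -1.1]
finger_gap: 0.0002
```

Run:
```python
from h import *
c,s=np.cos(MIX[2]),np.sin(MIX[2])
for n in("side","top"):
    d=dict(np.load(n+"0.npz")); P=cloud(d); q=(P[...,:2]-MIX[:2])@np.array([[c,-s],[s,c]]); z=P[...,2]
    m=(z>.02)&(q[...,0]>.152)&(q[...,0]<.30)&(abs(q[...,1])<.14); print(n,m.sum(), np.round(np.percentile(np.c_[q[m],z[m]],[1,50,99],axis=0),3).tolist() if m.sum() else "")
    m=(z>.285)&(z<.33)&(abs(q[...,1])<.1)&(q[...,0]>.1)&(q[...,0]<.2); print("top edge",np.round(np.percentile(np.c_[q[m],z[m]],[1,50,99],axis=0),3).tolist())
d=snap("side")
for w in([.0506,-.042],[-.0346,.042],[-.0346,-.042]): seated(d,w)
w=m2w([.195,0])[0]
plan([([*w,.40],-1.137,8,-1)])
```

```text
side 454 [[0.278, 0.011, 0.021], [0.288, 0.031, 0.079], [0.3, 0.058, 0.146]]
top edge [[0.135, -0.075, 0.286], [0.139, -0.005, 0.297], [0.146, 0.075, 0.319]]
top 393 [[0.278, 0.015, 0.023], [0.289, 0.037, 0.08], [0.3, 0.072, 0.144]]
top edge [[0.137, -0.074, 0.286], [0.141, -0.0, 0.296], [0.147, 0.075, 0.319]]
well [0.6376 0.1742] n 91 cap mid [0.6382 0.1744] top z 0.1074 [0.1027 0.1105]
well [0.5249 0.2146] n 81 cap mid [0.5242 0.2139] top z 0.1078 [0.1028 0.1103]
well [0.5603 0.1383] n 108 cap mid [0.559  0.1368] top z 0.1081 [0.1032 0.1112]
t 23.05 from [0.5562 0.1371 0.4139] psi -0.2796 j [0.14 0.3  1.21 0.   1.63 0.42]
[0.023, 0.0187, 0.0018, 0.001, -0.001, 0.768, -1, 0.0249, 0.0161, 0.0018, 0.001, -0.001, 0.768, -1, 0.0265, 0.0134, 0.0018, 0.001, -0.001, 0.768, -1, 0.0278, 0.0105, 0.0018, 0.001, -0.001, 0.768, -1, 0.0287, 0.0074, 0.0017, 0.001, -0.001, 0.768, -1]
[0.0294, 0.0043, 0.0017, 0.001, -0.001, 0.768, -1, 0.0297, 0.0011, 0.0018, 0.001, -0.001, 0.768, -1, 0.0296, -0.0021, 0.0017, 0.001, -0.001, 0.768, -1, 0, 0, 0, 0, 0, 0, -1, 0, 0, 0, 0, 0, 0, -1]
```

Request:
step_arm(motion=[0.023,0.0185,0.002,0,0,0.768,-1,0.025,0.016,0.002,0,0,0.768,-1,0.0265,0.0135,0.002,0,0,0.768,-1,0.028,0.0105,0.002,0,0,0.768,-1,0.0285,0.0075,0.002,0,0,0.768,-1])

```text
t: 23.55
eef_pos: [0.6772, 0.2246, 0.4027]
orientation: [-0.0, 0.927, 0.375, -0.0]
force: [0.6, 0.1, 0.4]
finger_gap: 0.0
```

Request:
step_arm(motion=[0.0295,0.0045,0.002,0,0,0.768,-1,0.0295,0.001,0.002,0,0,0.768,-1,0.0295,-0.002,0.002,0,0,0.768,-1,0,0,0,0,0,0,-1,0,0,0,0,0,0,-1])

```text
t: 24.05
eef_pos: [0.7488, 0.276, 0.3957]
orientation: [0.0, 0.975, 0.224, -0.001]
force: [-0.4, 0.4, -0.1]
finger_gap: 0.0003
```

Run:
```python
from h import *
w=m2w([.190,0])[0]
plan([([*w,.310],-1.137,3,-1)])
h=np.array([.121,.118]);
for th in np.r_[1.6,1.45,1.3,1.15,1.0,.85,.7,.55,.4,.25,.12,.0]:
    n=np.array([np.sin(th),np.cos(th)]); c=h+.185*np.array([-np.cos(th),np.sin(th)])+.004*n
    print(th,"tool x",np.round(c[0]+.011,4),"tcp z",np.round(c[1]+.017,4))
```

```text
t 24.05 from [0.7488 0.276  0.3957] psi -1.1187 j [ 0.28  0.72  0.53 -0.    1.89  1.4 ]
[-0.0014, 0.0012, 0.0286, -0, 0.003, 0.044, -1, -0.0015, 0.0012, 0.0286, -0, 0.003, 0.044, -1, -0.0015, 0.0011, 0.0285, -0, 0.003, 0.044, -1, 0, 0, 0, 0, 0, 0, -1, 0, 0, 0, 0, 0, 0, -1]
1.6 tool x 0.1414 tcp z 0.3198
1.45 tool x 0.1137 tcp z 0.3191
1.3 tool x 0.0864 tcp z 0.3143
1.15 tool x 0.0601 tcp z 0.3055
1.0 tool x 0.0354 tcp z 0.2928
0.85 tool x 0.0129 tcp z 0.2766
0.7 tool x -0.0069 tcp z 0.2572
0.55 tool x -0.0236 tcp z 0.2351
0.4 tool x -0.0368 tcp z 0.2107
0.25 tool x -0.0463 tcp z 0.1846
0.12 tool x -0.0512 tcp z 0.1611
0.0 tool x -0.053 tcp z 0.139
```

Request:
step_arm(motion=[0,0,0.04,0,0,0,-1,0,0,0.04,0,0,0.13,-1,-0.017,0,0,0,0,0,-1,-0.017,0,0,0,0,0,-1,0,0,0,0,0,0,-1])

```text
t: 24.55
eef_pos: [0.7162, 0.2605, 0.318]
orientation: [0.0, 0.977, 0.215, 0.0]
force: [-0.5, -0.3, 1.0]
finger_gap: -0.0001
```

Request:
step_arm(motion=[-0.0115,0,-0.001,0,0,0,-1,-0.0115,0,-0.001,0,0,0,-1,-0.0115,0,-0.001,0,0,0,-1,-0.0115,0,-0.001,0,0,0,-1,-0.0135,0,0.0025,0,0,0,-1])

```text
t: 25.05
eef_pos: [0.6641, 0.2366, 0.3193]
orientation: [-0.0, 0.977, 0.214, 0.001]
force: [2.5, 0.8, 1.3]
finger_gap: -0.0004
```

```bash
cat >> h.py <<'E'
def w2m(p): 
    c,s=np.cos(MIX[2]),np.sin(MIX[2]); return (np.atleast_2d(p)-MIX[:2])@np.array([[c,-s],[s,c]])
def plate():
    from bench import arm
    d=snap("side"); P=cloud(d); q=(P[...,:2]-MIX[:2])@np.array([[np.cos(MIX[2]),-np.sin(MIX[2])],[np.sin(MIX[2]),np.cos(MIX[2])]])
    m=(q[...,0]>-.12)&(q[...,0]<.16)&(q[...,1]<-.058)&(q[...,1]>-.08)&(P[...,2]>.09); m[:]&=np.hypot(q[...,0]-.121,P[...,2]-.118)>.06
    th=np.arctan2(P[...,2][m]-.118,.121-q[...,0][m]); print("plate pts",m.sum(),"theta",np.round(np.percentile(th,[10,50,90]),3))
    o=arm.observe(); print("tcp mixer",np.round(w2m(o["eef_pos"][:2]),4),round(o["eef_pos"][2],4),"F",np.round(o["force"],1)); return d
E
python3 - <<'E'
from h import *
d=plate(); cv2.imwrite("pics/p1.png",cv2.resize(d["frame"][10:200,170:370,::-1],None,fx=3,fy=3))
E
```

```text
plate pts 275 theta [1.364 1.379 1.432]
tcp mixer [[0.0991 0.0036]] 0.319 F [ 1.2 -0.2  0.7]
```

View pics/p1.png

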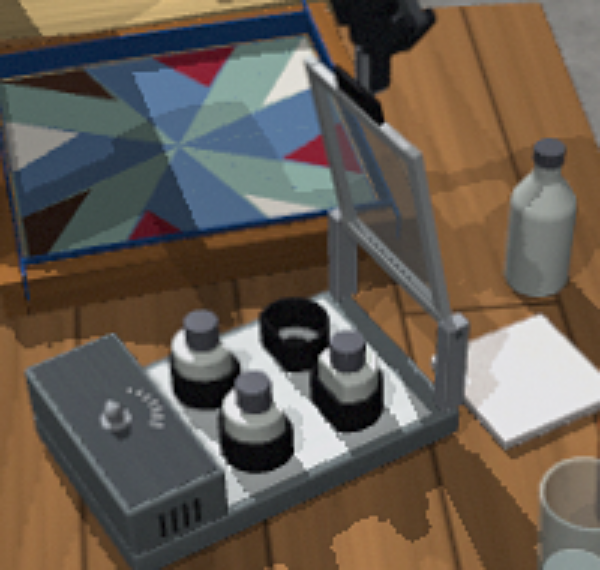

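Request:
step_arm(motion=[-0.0127,0,0.0055,0,0,0,-1,-0.013,0,0.004,0,0,0,-1,-0.013,0,0.0045,0,0,0,-1,-0.0125,0,0.0065,0,0,0,-1,-0.0125,0,0.0065,0,0,0,-1])

```text
t: 25.6
eef_pos: [0.6063, 0.2101, 0.2916]
orientation: [-0.0, 0.977, 0.214, 0.001]
force: [0.8, 0.5, -0.8]
finger_gap: 0.0001
```

Request:
step_arm(motion=[-0.011,0,0.008,0,0,0,-1,-0.011,0,0.008,0,0,0,-1,-0.01,0,0.0095,0,0,0,-1,-0.01,0,0.0095,0,0,0,-1,-0.0085,0,0.011,0,0,0,-1])

```text
t: 26.1
eef_pos: [0.5604, 0.189, 0.2455]
orientation: [-0.0, 0.977, 0.214, 0.001]
force: [0.4, -0.1, 1.0]
finger_gap: 0.0001
```

Request:
step_arm(motion=[-0.0085,0,0.011,0,0,0,-1,-0.0065,0,0.012,0,0,0,-1,-0.0065,0,0.012,0,0,0,-1,-0.005,0,0.013,0,0,0,-1,-0.005,0,0.013,0,0,0,-1])

```text
t: 26.6
eef_pos: [0.5322, 0.176, 0.1842]
orientation: [-0.0, 0.977, 0.214, 0.001]
force: [1.0, 0.7, 0.3]
finger_gap: 0.0001
```

Run:
```python
from h import *
d=plate()
```

```text
plate pts 923 theta [0.269 1.049 1.137]
tcp mixer [[-0.046   0.0043]] 0.1822 F [-1.3  0.1 -3.7]
```

Run:
```python
from h import *
d=snap("side"); cv2.imwrite("pics/p2.png",cv2.resize(d["frame"][10:200,170:370,::-1],None,fx=3,fy=3))
```

```text
(no output)
```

View pics/p2.png

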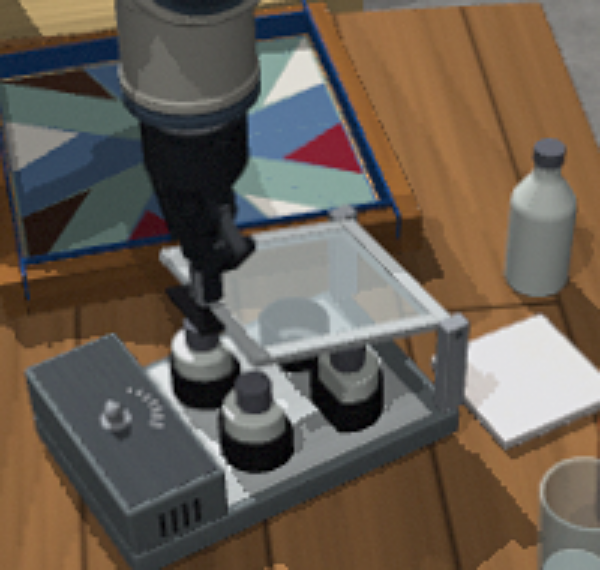

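Request:
step_arm(motion=[-0.0025,0,0.012,0,0,0,-1,-0.0025,0,0.012,0,0,0,-1,-0.001,0,0.0095,0,0,0,-1,0,0,0.007,0,0,0,-1,0,0,0.003,0,0,0,-1])

```text
t: 27.2
eef_pos: [0.5263, 0.1736, 0.14]
orientation: [0.0, 0.977, 0.214, -0.0]
force: [-0.4, -0.3, -0.3]
finger_gap: -0.0003
```

Request:
step_arm(motion=[0,0,0.001,0,0,0,-1,0,0,0.001,0,0,0,-1,0,0,0.001,0,0,0,-1,0,0,0.001,0,0,0,-1,0,0,0,0,0,0,-1])

```text
t: 27.7
eef_pos: [0.5263, 0.1736, 0.1377]
orientation: [0.0, 0.977, 0.214, 0.001]
force: [-6.4, -1.7, 22.9]
finger_gap: 0.0002
```

Request:
step_arm(motion=[0,0,-0.01,0,0,0,-1,0,0,-0.03,0,0,0,-1,0,0,-0.045,0,0,0,-1,0,-0.03,-0.045,0,0,0,-1,0,-0.04,-0.03,0,0,0,0])

```text
t: 28.2
eef_pos: [0.4986, 0.2349, 0.2962]
orientation: [-0.0, 0.977, 0.212, 0.002]
force: [0.5, 0.8, -0.8]
finger_gap: 0.0134
```

Run:
```python
from h import *
from bench import arm
d=plate(); P=cloud(d)
for y in(-.07,.07):
    q=w2m(P[...,:2].reshape(-1,2)).reshape(P.shape[:2]+(2,)); m=(abs(q[...,1]-y)<.008)&(q[...,0]>-.06)&(q[...,0]<.1)&(P[...,2]>.1)&(P[...,2]<.14)
    print(y,m.sum(),"slope",np.polyfit(q[m][:,0],P[...,2][m],1) if m.sum()>20 else "")
for s in arm.silhouettes("side","knob")[:3]: print(s["p"],s["location"],np.round(np.nanmedian(P[s["region"]],0),3))
t=snap("top")
for s in arm.silhouettes("top","knob")[:3]: print(s["p"],s["location"],np.round(np.nanmedian(cloud(t)[s["region"]],0),3))
np.savez("side1.npz",**d); np.savez("top1.npz",**t)
cv2.imwrite("pics/k1.png",np.hstack([cv2.resize(x["frame"][b[1]:b[1]+100,b[0]:b[0]+130,::-1],(390,300)) for x,b in((d,(220,200)),(t,(230,165)))]))
```

```text
plate pts 359 theta [-0.014  0.025  0.055]
tcp mixer [[-0.049   0.0773]] 0.3003 F [-3.6  5.2  6.6]
-0.07 385 slope [0.00054871 0.12033609]
0.07 270 slope [0.00789815 0.12116485]
0.93 [291.5, 250.4] [ 0.615 -0.131  0.022]
0.8 [286.6, 214.5] [ 0.615 -0.123  0.019]
```

View pics/k1.png

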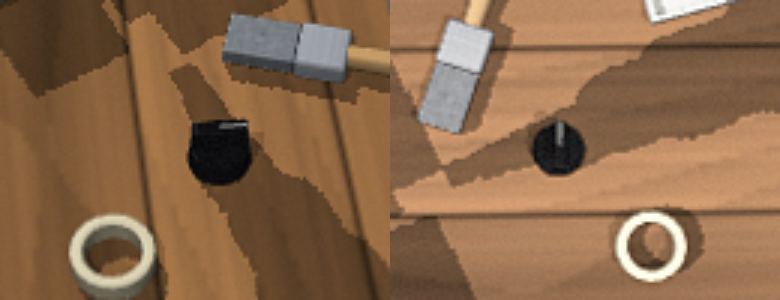

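Run:
```python
from h import *
D=[dict(np.load(n)) for n in("side0.npz","top0.npz","side1.npz")]
SP=[(dpoly(.007,.0035),.0905,.103)]
for d in D:
    P=cloud(d); q=w2m(P[...,:2].reshape(-1,2)).reshape(P.shape[:2]+(2,))
    m=(P[...,2]>.0905)&(P[...,2]<.11)&(q[...,0]>-.17)&(q[...,0]<-.1)&(abs(q[...,1])<.06)
    if m.sum()<4: print("none"); continue
    c=np.median(P[m],0); print(m.sum(),np.round(c,4),"mixer",np.round(w2m(c[:2]),4),np.round(np.percentile(P[...,2][m],95),4))
    for yaws in ([1.184],):
        b=fit([d],SP,c[0],c[1],zth=.0905,R0=.018,yaws=yaws); print(np.round(b[0],4),"mixer",np.round(w2m(b[0][1:3]),4), [np.round(x,3) for x in b[1]])
K=[dict(np.load(n)) for n in("side1.npz","top1.npz")]
for ds in(K[:1],K[1:],K):
    b,r=fit(ds,KNOB,.616,-.125,yaws=np.arange(-.4,.41,.1)); print("knob",np.round(b,4))
plan([([.616,-.1245,.13],-1.62,12,0)])
```

```text
34 [0.4494 0.1285 0.0996] mixer [[-0.1393 -0.0043]] 0.1039
[0.1725 0.4494 0.1355 1.1923] mixer [[-0.1364  0.002 ]] [array([0.177, 0.45 , 0.136, 1.184])]
31 [0.4491 0.1311 0.0997] mixer [[-0.1385 -0.0019]] 0.1042
[0.1542 0.4499 0.1325 1.1769] mixer [[-0.1372 -0.0009]] [array([0.158, 0.45 , 0.133, 1.184])]
36 [0.4495 0.1271 0.0999] mixer [[-0.1398 -0.0056]] 0.1035
[0.3097 0.4492 0.1348 1.184 ] mixer [[-0.1369  0.0015]] [array([0.31 , 0.449, 0.135, 1.184])]
knob [ 0.1132  0.6162 -0.1241 -0.1017]
knob [ 0.1174  0.6161 -0.1237  0.3001]
knob [ 0.2379  0.6162 -0.1239 -0.1013]
t 28.4 from [0.4977 0.2357 0.2938] psi -1.1387 j [ 0.33  0.34  1.47 -0.    1.33  1.47]
[-0.0036, 0.0314, 0.0137, -0, -0.001, 0.287, 0, -0.0024, 0.0315, 0.0137, -0, -0.001, 0.287, 0, -0.0011, 0.0316, 0.0136, -0, -0.001, 0.287, 0, 0.0001, 0.0316, 0.0137, -0, -0.001, 0.287, 0, 0.0014, 0.0316, 0.0136, -0, -0.001, 0.287, 0]
[0.0027, 0.0315, 0.0137, -0, -0.001, 0.287, 0, 0.0039, 0.0313, 0.0136, -0, -0.001, 0.287, 0, 0.0052, 0.0312, 0.0137, -0, -0.001, 0.287, 0, 0.0065, 0.0309, 0.0136, -0, -0.001, 0.287, 0, 0.0077, 0.0306, 0.0136, -0, -0.001, 0.287, 0]
[0.0089, 0.0303, 0.0137, -0, -0.001, 0.287, 0, 0.0101, 0.0299, 0.0136, -0, -0.001, 0.287, 0, 0, 0, 0, 0, 0, 0, 0, 0, 0, 0, 0, 0, 0, 0, 0, 0, 0, 0, 0, 0, 0]
```

Request:
step_arm(motion=[-0.0035,0.0315,0.0137,0,0,0.315,0,-0.0025,0.0315,0.0137,0,0,0.315,0,-0.001,0.0315,0.0137,0,0,0.315,0,0,0.0315,0.0137,0,0,0.315,0,0.0015,0.0315,0.0137,0,0,0.315,0])

```text
t: 28.9
eef_pos: [0.5454, 0.0824, 0.2228]
orientation: [0.0, 0.995, 0.104, -0.001]
force: [0.7, -1.0, 0.0]
finger_gap: 0.0425
```

Request:
step_arm(motion=[0.0025,0.0315,0.0137,0,0,0.315,0,0.004,0.0315,0.0137,0,0,0.315,0,0.005,0.031,0.0137,0,0,0.315,0,0.0065,0.031,0.0137,0,0,0.315,0,0.0075,0.0305,0.0137,0,0,0.315,0])

```text
t: 29.4
eef_pos: [0.5895, -0.0691, 0.1542]
orientation: [-0.0, 1.0, -0.006, -0.001]
force: [0.1, -0.1, 0.1]
finger_gap: 0.0424
```

Request:
step_arm(motion=[0.009,0.0305,0.0137,0,0,0.315,0,0.01,0.03,0.0137,0,0,0.315,0,0,0,0,0,0,0,-0.1,0,0,0,0,0,0,-0.1,0,0,0,0,0,0,-0.1])

```text
t: 29.9
eef_pos: [0.6066, -0.1277, 0.1282]
orientation: [-0.0, 0.999, -0.049, -0.0]
force: [-0.1, 0.2, 0.2]
finger_gap: 0.0383
```

Run:
```python
from h import *
d=snap("side"); b=fit([d],KNOB,.616,-.125,yaws=np.arange(-.4,.41,.1))[0]; print(np.round(b,4))
plan([([.6162,-.124,.043],-1.671,4,-.1)])
```

```text
[ 0.342   0.6161 -0.1244 -0.0878]
t 29.95 from [ 0.6068 -0.1274  0.1285] psi -1.6674 j [-0.3   0.62  1.48  0.    1.04  1.36]
[0.0023, -0.0011, 0.0214, -0, 0.001, 0.006, -0.1, 0.0023, -0.0011, 0.0214, -0, 0.001, 0.006, -0.1, 0.0022, -0.0011, 0.0213, -0, 0.001, 0.006, -0.1, 0.0023, -0.001, 0.0214, -0, 0.001, 0.006, -0.1, 0, 0, 0, 0, 0, 0, -0.1]
```

Request:
step_arm(motion=[0.009,-0.0043,0.01,0,0,0,-0.1,0,0,0.025,0,0,0,-0.1,0,0,0.025,0,0,0,-0.1,0,0,0.02,0,0,0,-0.1,0,0,0.0055,0,0,0,-0.1])

```text
t: 30.45
eef_pos: [0.6158, -0.1233, 0.0406]
orientation: [-0.0, 0.999, -0.048, -0.001]
force: [-0.6, -0.1, -0.4]
finger_gap: 0.0385
```

Request:
step_arm(motion=[0,0,0,0,0,0,-1,0,0,0,0,0,0,-1,0,0,0,0,0,0,-1,0,0,0,0,0,0,-1,0,0,0,0,0,0,-1], newtons=70)

```text
t: 30.95
eef_pos: [0.617, -0.1246, 0.0438]
orientation: [0.0, 0.999, -0.049, 0.001]
force: [-0.2, 1.0, 7.4]
finger_gap: 0.0103
```

Request:
step_arm(motion=[0,0,0,0,0,0,-1,0,0,-0.02,0,0,0,-1,0,0,-0.04,0,0,0,-1,0,0,-0.045,0,0,0,-1,0,0,-0.045,0,0,0,-1])

```text
t: 31.45
eef_pos: [0.6161, -0.1244, 0.1947]
orientation: [-0.0, 0.999, -0.049, -0.0]
force: [0.8, 0.1, -0.5]
finger_gap: 0.0106
```

Run:
```python
from h import *
d=snap("side"); print(proj(d,[[.616,-.124,.17]]))
f=d["frame"]; uv=proj(d,[[.616,-.124,.17]])[0].astype(int); cv2.imwrite("pics/k2.png",cv2.resize(f[uv[1]-45:uv[1]+45,uv[0]-50:uv[0]+50,::-1],None,fx=6,fy=6,interpolation=cv2.INTER_CUBIC))
plan([([*m2w([-.137,.0004])[0],.19],1.184-np.pi/2,10,-1)])
```

```text
[[293.57545299 204.22758405]]
t 31.5 from [ 0.6192 -0.1252  0.2025] psi -1.6681 j [-0.29  0.54  1.39 -0.    1.2   1.37]
[-0.0194, -0.0241, 0.001, 0.006, -0.005, -0.918, -1, -0.0162, -0.0264, 0.0011, 0.006, -0.005, -0.918, -1, -0.0127, -0.0283, 0.0011, 0.006, -0.005, -0.918, -1, -0.0089, -0.0296, 0.0011, 0.006, -0.005, -0.918, -1, -0.0051, -0.0306, 0.0012, 0.006, -0.005, -0.918, -1]
[-0.0011, -0.0309, 0.0012, 0.006, -0.005, -0.918, -1, 0.0029, -0.0308, 0.0012, 0.006, -0.005, -0.918, -1, 0.0068, -0.0302, 0.0012, 0.006, -0.005, -0.918, -1, 0.0105, -0.0291, 0.0012, 0.006, -0.005, -0.918, -1, 0.0142, -0.0276, 0.0013, 0.006, -0.005, -0.918, -1]
```

View pics/k2.png

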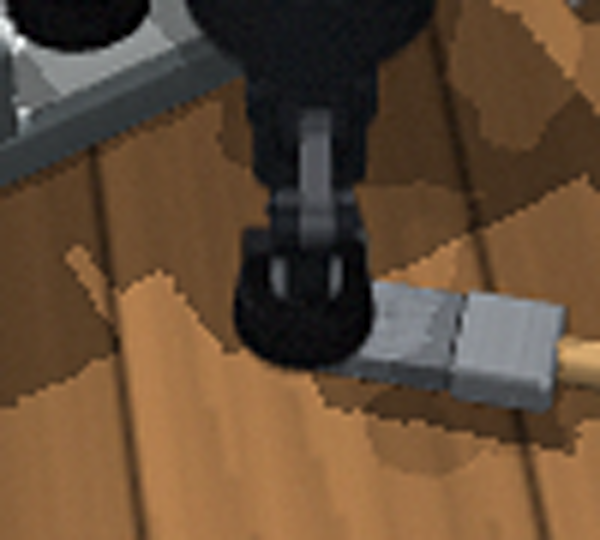

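Request:
step_arm(motion=[-0.019,-0.024,0,0,0,-0.918,-1,-0.016,-0.0265,0,0,0,-0.918,-1,-0.0125,-0.028,0,0,0,-0.918,-1,-0.009,-0.0295,0,0,0,-0.918,-1,-0.005,-0.0305,0,0,0,-0.918,-1])

```text
t: 32.0
eef_pos: [0.5317, 0.0054, 0.1931]
orientation: [0.0, 0.963, 0.271, 0.0]
force: [-0.1, 0.1, -2.2]
finger_gap: 0.0098
```

Request:
step_arm(motion=[-0.001,-0.031,0,0,0,-0.918,-1,0.003,-0.031,0,0,0,-0.918,-1,0.007,-0.03,0,0,0,-0.918,-1,0.0105,-0.029,0,0,0,-0.918,-1,0.014,-0.0275,0,0,0,-0.918,-1])

```text
t: 32.5
eef_pos: [0.4473, 0.135, 0.1931]
orientation: [0.0, 0.828, 0.56, 0.0]
force: [0.2, -0.0, -0.8]
finger_gap: 0.0101
```

Request:
step_arm(motion=[0,0,0.015,0,0,0,-1,0,0,0,0,0,0,-1,0,0,0,0,0,0,-1,0,0,0,0,0,0,-1,0,0,0,0,0,0,-1])

```text
t: 33.0
eef_pos: [0.4485, 0.1337, 0.1784]
orientation: [0.0, 0.83, 0.558, 0.0]
force: [-0.8, -0.1, -0.7]
finger_gap: 0.0103
```

Run:
```python
from h import *
from bench import arm
print([np.round(arm.observe()["eef_pos"],4)])
w=m2w([-.137,.0004])[0]; print(w)
plan([([*w,.165],1.184-np.pi/2,2,-1)])
S=snap("side");T=snap("top")
P=cloud(S); o=np.array(arm.observe()["eef_pos"])
for n,d in(("s",S),("t",T)):
    P=cloud(d); zb=o[2]-.0438; m=(P[...,2]>zb+.001)&(P[...,2]<zb+.022)&(np.hypot(P[...,0]-o[0],P[...,1]-o[1])<.03); q=P[m][:,:2]
    if m.sum()>20:
        r=least_squares(lambda v:np.hypot(*(q-v).T)-.023,o[:2],loss="soft_l1",f_scale=.001); print(n,m.sum(),"skirt centre",np.round(r.x,4),np.sqrt(np.mean(r.fun**2)))
ims=[]
for d in(S,T):
    uv=proj(d,[[*w,.1]])[0].astype(int); ims.append(cv2.resize(d["frame"][uv[1]-40:uv[1]+40,uv[0]-40:uv[0]+40,::-1],(400,400),interpolation=cv2.INTER_CUBIC))
cv2.imwrite("pics/k3.png",np.hstack(ims))
```

```text
[array([0.4485, 0.1337, 0.1784])]
[0.44953293 0.13375396]
t 33.0 from [0.4485 0.1337 0.1784] psi -0.3874 j [0.16 0.37 1.81 0.   0.96 0.55]
[0.0002, 0.0005, 0.0067, 0.002, -0.001, -0.002, -1, 0.0002, 0.0004, 0.0067, 0.002, -0.001, -0.002, -1, 0, 0, 0, 0, 0, 0, -1, 0, 0, 0, 0, 0, 0, -1, 0, 0, 0, 0, 0, 0, -1]
s 217 skirt centre [0.4472 0.1341] 0.0038885626650729
```

View pics/k3.png

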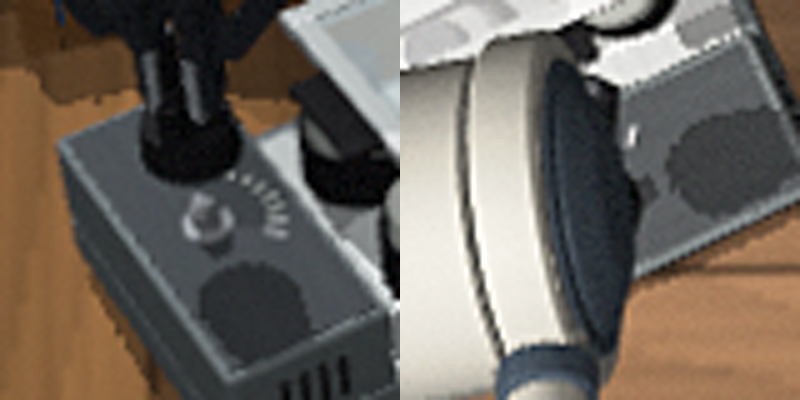

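Run:
```python
from h import *
from bench import arm
S=snap("side"); o=np.array(arm.observe()["eef_pos"])
P=cloud(S); zb=o[2]-.0438; m=(P[...,2]>zb+.003)&(P[...,2]<zb+.016)&(np.hypot(P[...,0]-o[0],P[...,1]-o[1])<.03); q=P[m][:,:2]
r=least_squares(lambda v:np.hypot(*(q-v).T)-.023,o[:2],loss="soft_l1",f_scale=.001); print(m.sum(),"skirt centre",np.round(r.x,4),"tcp",np.round(o,4),np.sqrt(np.mean(r.fun**2)))
ims=[]; w=m2w([-.137,.0004])[0]
for d in(S,dict(np.load("top0.npz"))):
    uv=proj(d,[[*w,.095]])[0].astype(int); h=14;k=28
    f=cv2.resize(np.ascontiguousarray(d["frame"][uv[1]-h:uv[1]+h,uv[0]-h:uv[0]+h,::-1]),None,fx=k//2,fy=k//2,interpolation=cv2.INTER_CUBIC)
    for z,c in((.085,(0,255,0)),(.103,(0,0,255))):
        p=(proj(d,np.c_[circ(.007)+w,np.full(32,z)])-uv+h+.5)*(k//2); cv2.polylines(f,[p.astype(np.int32)],True,c,1)
    ims.append(f)
cv2.imwrite("pics/sp.png",np.hstack(ims))
```

```text
110 skirt centre [0.4478 0.1328] tcp [0.4483 0.1339 0.1782] 0.002496677027269519
```

View pics/sp.png

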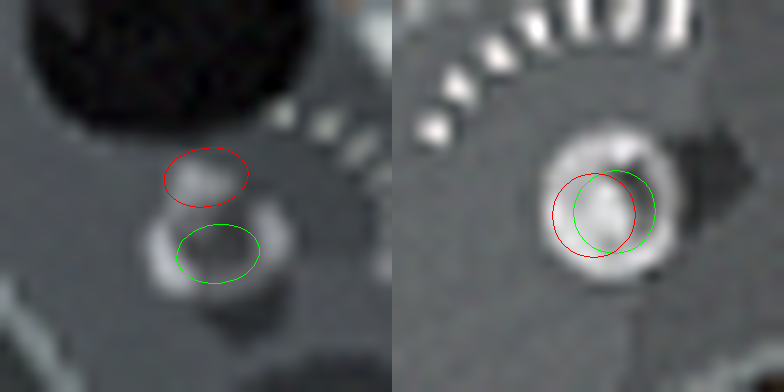

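Request:
step_arm(motion=[0.0017,0.0016,0.01,0,0,0,-1,0,0,0.01,0,0,0,-1,0,0,0.006,0,0,0,-1,0,0,0,0,0,0,-1,0,0,0,0,0,0,-1])

```text
t: 33.65
eef_pos: [0.45, 0.1351, 0.1517]
orientation: [-0.0, 0.83, 0.558, -0.0]
force: [0.7, -0.4, -0.5]
finger_gap: 0.0099
```

Request:
step_arm(motion=[0,0,0.002,0,0,0,-1,0,0,0.002,0,0,0,-1,0,0,0.001,0,0,0,-1,0,0,0.001,0,0,0,-1,0,0,0,0,0,0,-1])

```text
t: 34.15
eef_pos: [0.4501, 0.1351, 0.1459]
orientation: [-0.0, 0.83, 0.558, -0.0]
force: [0.5, 0.2, 0.1]
finger_gap: 0.0101
```

Request:
step_arm(motion=[0,0,0.001,0,0,0,-1,0,0,0.001,0,0,0,-1,0,0,0.001,0,0,0,-1,0,0,0,0,0,0,-1,0,0,0,0,0,0,-1])

```text
t: 34.65
eef_pos: [0.4503, 0.1352, 0.143]
orientation: [0.0, 0.83, 0.558, 0.0]
force: [0.4, 1.1, -0.3]
finger_gap: 0.0106
```

Request:
step_arm(motion=[0,0,0.001,0,0,0,-1,0,0,0.001,0,0,0,-1,0,0,0.001,0,0,0,-1,0,0,0,0,0,0,-1,0,0,0,0,0,0,-1])

```text
t: 35.15
eef_pos: [0.4503, 0.1352, 0.1399]
orientation: [-0.0, 0.83, 0.558, 0.0]
force: [2.0, 4.1, -0.4]
finger_gap: 0.0102
```

Request:
step_arm(motion=[0.001,0,0.001,0,0,0,-1,0,0,0.001,0,0,0,-1,0,0,0.001,0,0,0,-1,0,0,0,0,0,0,-1,0,0,0,0,0,0,-1])

```text
t: 35.65
eef_pos: [0.4502, 0.1359, 0.1367]
orientation: [-0.0, 0.83, 0.558, -0.0]
force: [0.3, -1.7, -0.1]
finger_gap: 0.01
```

Request:
step_arm(motion=[0,0,0.001,0,0,0,-1,0,0,0.001,0,0,0,-1,0,0,0.001,0,0,0,-1,0,0,0,0,0,0,-1,0,0,0,0,0,0,-1])

```text
t: 36.15
eef_pos: [0.4504, 0.136, 0.1338]
orientation: [-0.0, 0.83, 0.558, -0.0]
force: [-0.8, -3.4, -1.8]
finger_gap: 0.0103
```

Request:
step_arm(motion=[-0.0005,0,0.001,0,0,0,-1,0,0,0.001,0,0,0,-1,0,0,0.001,0,0,0,-1,0,0,0,0,0,0,-1,0,0,0,0,0,0,-1])

```text
t: 36.65
eef_pos: [0.4504, 0.1356, 0.1309]
orientation: [-0.0, 0.83, 0.558, 0.0]
force: [0.7, 0.7, -3.0]
finger_gap: 0.0102
```

Request:
step_arm(motion=[0,0,0.001,0,0,0,-1,0,0,0.001,0,0,0,-1,0,0,0,0,0,0,-1,0,0,0,0,0,0,-1,0,0,0,0,0,0,-1])

```text
t: 37.15
eef_pos: [0.4507, 0.1357, 0.1302]
orientation: [0.0, 0.83, 0.558, 0.001]
force: [-6.3, -1.4, 32.2]
finger_gap: 0.0098
```

Request:
step_arm(motion=[0,0,-0.0015,0,0,0,-1,0,0,0,0,0,1,-1,0,0,0,0,0,1,-1,0,0,0,0,0,1,-1,0,0,0,0,0,1,-1])

```text
t: 37.65
eef_pos: [0.451, 0.1357, 0.1308]
orientation: [0.0, 0.952, 0.305, 0.001]
force: [2.1, -0.4, 2.4]
finger_gap: 0.0102
```

Request:
step_arm(motion=[0,0,0,0,0,0.7,-1,0,0,0,0,0,0.7,-1,0,0,0,0,0,0.6,-1,0,0,0,0,0,0,-1,0,0,0,0,0,0,-1])

```text
t: 38.15
eef_pos: [0.451, 0.1356, 0.1307]
orientation: [0.0, 0.985, 0.174, 0.001]
force: [3.5, -0.7, 3.3]
finger_gap: 0.0103
```

Run:
```python
from h import *
plan([([.45,.135,.13],-.387,8,-1)])
from bench import arm; o=arm.observe(); print(o["force"],o["torque"])
```

```text
t 38.15 from [0.451  0.1356 0.1307] psi -1.2214 j [ 0.17  0.45  1.85 -0.    0.84  1.39]
[-0.0001, 0, 0.0001, 0.001, -0.001, -0.747, -1, -0.0002, 0, 0.0001, 0.001, -0.001, -0.747, -1, -0.0001, 0, 0.0001, 0.001, -0.001, -0.747, -1, -0.0002, -0, 0.0001, 0.001, -0.001, -0.747, -1, -0.0001, -0, 0.0001, 0.001, -0.001, -0.747, -1]
[-0.0002, -0.0001, 0.0001, 0.001, -0.001, -0.747, -1, -0.0001, -0.0001, 0.0001, 0.001, -0.001, -0.747, -1, -0.0001, -0, 0, 0.001, -0.001, -0.747, -1, 0, 0, 0, 0, 0, 0, -1, 0, 0, 0, 0, 0, 0, -1]
[ 3.51529407 -0.74552948  3.28696866] [-0.38213704 -0.7074307   0.03279712]
```

Request:
step_arm(motion=[0,0,0,0,0,0.8,-1,0,0,0,0,0,0.8,-1,0,0,0,0,0,0.8,-1,0,0,0,0,0,0.8,-1,0,0,0,0,0,0.8,-1])

```text
t: 38.65
eef_pos: [0.4511, 0.1352, 0.1307]
orientation: [0.0, 0.994, -0.107, 0.001]
force: [4.0, -7.0, 3.9]
finger_gap: 0.01
```

Request:
step_arm(motion=[0,0,0,0,0,0.5,-1,0,0,0,0,0,0.5,-1,0,0,0,0,0,0.5,-1,0,0,0,0,0,0.4,-1,0,0,0,0,0,0,-1])

```text
t: 39.15
eef_pos: [0.4511, 0.1351, 0.1307]
orientation: [0.0, 0.972, -0.236, 0.001]
force: [3.9, -7.9, 5.1]
finger_gap: 0.0101
```

Run:
```python
from h import *
from bench import arm; o=arm.observe(); Ro=q2R(o["orientation"]); print(np.round(o["force"],2),np.round(o["torque"],3),"psi",np.arctan2(Ro[1,1],Ro[0,1]),o["joints"][5])
```

```text
[ 3.86 -7.86  5.07] [-1.664 -0.826  0.089] psi -2.047213587725264 2.212828680079965
```

Request:
step_arm(motion=[0,0,0,0,0,0.3,-1,0,0,0,0,0,0.3,-1,0,0,0,0,0,0.3,-1,0,0,0,0,0,0,-1,0,0,0,0,0,0,-1])

```text
t: 39.65
eef_pos: [0.451, 0.135, 0.1307]
orientation: [0.0, 0.955, -0.296, 0.001]
force: [4.8, -9.6, 5.1]
finger_gap: 0.0103
```

Run:
```python
from h import *
from bench import arm; o=arm.observe(); Ro=q2R(o["orientation"]); print(np.round(o["force"],2),np.round(o["torque"],3),"psi",np.arctan2(Ro[1,1],Ro[0,1]),o["joints"][5])
```

```text
[ 4.82 -9.65  5.15] [-1.828 -0.844  0.071] psi -2.17076161196439 2.3363535141862894
```

Request:
step_arm(motion=[0.001,0.0004,0,0,0,0,-1,0,0,0,0,0,0.3,-1,0,0,0,0,0,0.3,-1,0,0,0,0,0,0.3,-1,0,0,0,0,0,0,-1])

```text
t: 40.15
eef_pos: [0.4512, 0.1344, 0.1307]
orientation: [0.0, 0.935, -0.356, 0.0]
force: [1.0, -4.4, 6.5]
finger_gap: 0.0098
```

Run:
```python
from h import *
from bench import arm; d=snap("side"); o=arm.observe(); Ro=q2R(o["orientation"]); print(np.round(o["force"],2),np.round(o["torque"],3),"psi",np.arctan2(Ro[1,1],Ro[0,1]),o["joints"][5])
uv=proj(d,[[.45,.135,.12]])[0].astype(int); cv2.imwrite("pics/k4.png",cv2.resize(d["frame"][uv[1]-40:uv[1]+40,uv[0]-40:uv[0]+40,::-1],(560,560),interpolation=cv2.INTER_CUBIC))
```

```text
[ 1.13 -5.46  6.58] [-0.918 -0.345  0.172] psi -2.29679423656608 2.4601875927157413
```

View pics/k4.png

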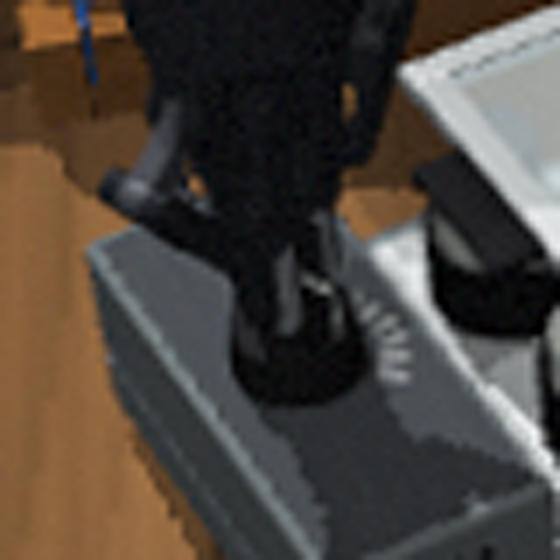

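Request:
step_arm(motion=[0,0,0,0,0,0.3,-1,0,0,0,0,0,0.3,-1,0,0,0,0,0,0,-1,0,0,0,0,0,0,-1,0,0,0,0,0,0,-1])

```text
t: 40.7
eef_pos: [0.4512, 0.1343, 0.1307]
orientation: [0.0, 0.919, -0.394, 0.0]
force: [2.1, -6.5, 7.2]
finger_gap: 0.01
```

Run:
```python
from h import *
from bench import arm; o=arm.observe(); Ro=q2R(o["orientation"]); print(np.round(o["force"],2),np.round(o["torque"],3),"psi",np.arctan2(Ro[1,1],Ro[0,1]),o["joints"][5])
```

```text
[ 2.13 -6.46  7.15] [-1.145 -0.353  0.145] psi -2.3800194698195614 2.543472109608659
```

Request:
step_arm(motion=[0,0,0,0,0,0,-0.4,0,0,0,0,0,0,-0.4,0,0,0,0,0,0,-0.4,0,0,-0.01,0,0,0,-0.4,0,0,-0.03,0,0,0,-0.4])

```text
t: 41.2
eef_pos: [0.4496, 0.1345, 0.1697]
orientation: [0.001, 0.919, -0.395, -0.002]
force: [-0.3, -0.5, 0.5]
finger_gap: 0.0256
```

Request:
step_arm(motion=[0,0,-0.05,0,0,0,-0.4,0,0,-0.05,0,0,0,-0.4,0.04,0,-0.02,0,0,0,-0.4,0.04,0,0,0,0,0,-0.4,0.04,0,0,0,0,0,-0.4])

```text
t: 41.7
eef_pos: [0.5344, 0.0466, 0.2924]
orientation: [-0.001, 0.919, -0.395, 0.001]
force: [1.1, 1.3, 0.4]
finger_gap: 0.0262
```

Run:
```python
from h import *
from bench import arm
o=arm.observe(); print(np.round(o["eef_pos"],3))
S=snap("side");T=snap("top"); w=np.array([.4505,.1343]); ims=[]
for d in(S,T):
    P=cloud(d); m=(np.hypot(P[...,0]-w[0],P[...,1]-w[1])<.03)&(P[...,2]>.118)&(P[...,2]<.14); q=P[m]
    print(m.sum(), np.round(np.median(q,0),4) if m.sum() else "")
    if m.sum()>10:
        (cx,cy),_,_=cv2.minAreaRect((q[:,:2]*1000).astype(np.float32)); u=np.linalg.svd(q[:,:2]-q[:,:2].mean(0))[2][0]; print("bar mid",cx,cy,"yaw",np.arctan2(u[1],u[0]),"z95",np.percentile(q[:,2],95))
    uv=proj(d,[[*w,.11]])[0].astype(int); ims.append(cv2.resize(d["frame"][uv[1]-22:uv[1]+22,uv[0]-22:uv[0]+22,::-1],(396,396),interpolation=cv2.INTER_CUBIC))
cv2.imwrite("pics/k5.png",np.hstack(ims)); np.savez("side2.npz",**S); np.savez("top2.npz",**T)
```

```text
[0.534 0.047 0.292]
107 [0.4515 0.1288 0.1266]
bar mid 451.6376953125 130.9815216064453 yaw -0.7265396141845739 z95 0.13084246396062185
97 [0.4522 0.1316 0.1259]
bar mid 451.578369140625 132.23818969726562 yaw 2.3976958822263335 z95 0.12922493430863144
```

View pics/k5.png

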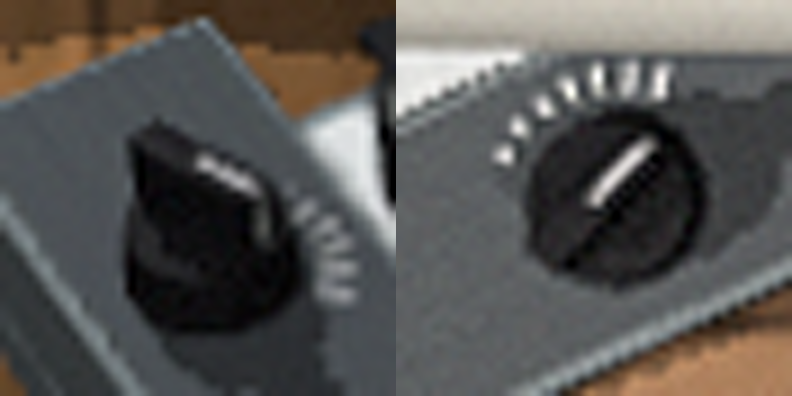

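Run:
```python
from h import *
T=dict(np.load("top2.npz"));S=dict(np.load("side2.npz")); w=np.array([.4505,.1343])
uv=proj(T,[[*w,.11]])[0].astype(int)
g=lambda p:np.array(p,float)/9-.5+uv-22
m=ray(T,[g((503-396,157)),g((664-396,75))],.085); print("marks ang",[np.arctan2(*(k-w)[::-1]) for k in m],"minus mixer yaw")
l=ray(T,[g((590-396,205)),g((655-396,143))],.129); dv=l[1]-l[0]; print("pointer yaw",np.arctan2(dv[1],dv[0]),np.linalg.norm(dv),l)
KN=[(circ(.023),.087+.005,.107),(bar(.040,.012),.107,.129)]
BAR=[(bar(.040,.012),.110,.129)]
for ds in([S],[T],[S,T]):
    b=fit(ds,BAR,.4505,.1343,zth=.110,R0=.026,yaws=np.arange(-1.1,.0,.1))[0]; print("bar",np.round(b,4))
```

```text
marks ang [np.float64(1.1732359371820196), np.float64(-0.3325758501140085)] minus mixer yaw
pointer yaw -0.8143170700794949 0.022599779620050647 [[0.45167951 0.13296232]
 [0.46719121 0.11652647]]
bar [ 0.1372  0.4508  0.1331 -0.7527]
bar [ 0.1428  0.4517  0.1324 -0.7515]
bar [ 0.2851  0.4512  0.1327 -0.7899]
```

Request:
step_arm(motion=[-0.04,0,0,0,0,0,-0.4,-0.04,0,0,0,0,0,-0.4,-0.04,0,0.02,0,0,0,-0.4,0,0,0.05,0,0,0,-0.4,0,0,0.04,0,0,0,-0.4])

```text
t: 42.3
eef_pos: [0.4498, 0.1357, 0.1801]
orientation: [-0.0, 0.919, -0.394, 0.001]
force: [0.7, -0.1, -0.3]
finger_gap: 0.0255
```

Request:
step_arm(motion=[0,0,0.03,0,0,-0.2,-0.4,0,0,0.0195,0,0,0,-0.4,0,0,0,0,0,0,-0.4,0,0,0,0,0,0,-1,0,0,0,0,0,0,-1], newtons=25)

```text
t: 42.8
eef_pos: [0.4509, 0.1347, 0.1319]
orientation: [-0.0, 0.924, -0.382, 0.0]
force: [-1.9, 0.3, -8.7]
finger_gap: 0.0116
```

Request:
step_arm(motion=[0,0,0,0,0,0,-1,0,0,0,0,0,-0.5,-1,0,0,0,0,0,-0.5,-1,0,0,0,0,0,-0.4,-1,0,0,0,0,0,0,-1])

```text
t: 43.3
eef_pos: [0.4509, 0.1348, 0.1318]
orientation: [-0.0, 0.957, -0.29, 0.0]
force: [-3.3, 2.0, 4.0]
finger_gap: 0.0112
```

Run:
```python
from h import *
from bench import arm; o=arm.observe(); Ro=q2R(o["orientation"]); print(np.round(o["force"],2),np.round(o["torque"],3),"psi",np.arctan2(Ro[1,1],Ro[0,1]),o["joints"][5])
```

```text
[-3.32  2.01  4.02] [ 0.275  0.797 -0.063] psi -2.1586695602472634 2.321783231467602
```

Request:
step_arm(motion=[0,0,0,0,0,0.35,-1,0,0,0,0,0,0.3,-1,0,0,0,0,0,0.3,-1,0,0,0,0,0,0,-1,0,0,0,0,0,0,-1], newtons=50)

```text
t: 43.8
eef_pos: [0.451, 0.1346, 0.1318]
orientation: [-0.0, 0.935, -0.354, 0.0]
force: [-4.2, -0.6, 6.5]
finger_gap: 0.0108
```

Run:
```python
from h import *
from bench import arm; o=arm.observe(); Ro=q2R(o["orientation"]); print(np.round(o["eef_pos"],4),np.round(o["force"],2),np.round(o["torque"],3),"psi",np.arctan2(Ro[1,1],Ro[0,1]),o["joints"][5])
```

```text
[0.451  0.1346 0.1318] [-4.18 -0.65  6.46] [-0.102  0.839  0.172] psi -2.294230041620031 2.457573484068225
```

Request:
step_arm(motion=[0,0,0,0,0,0,-0.4,0,0,0,0,0,0,-0.4,0,0,0,0,0,0,-0.4,0,0,-0.01,0,0,0,-0.4,0,0,-0.03,0,0,0,-0.4])

```text
t: 44.3
eef_pos: [0.4498, 0.1344, 0.1704]
orientation: [0.001, 0.936, -0.353, -0.002]
force: [0.6, 0.5, 0.3]
finger_gap: 0.0258
```

Request:
step_arm(motion=[0,0,-0.05,0,0,0,-0.4,0,0,-0.05,0,0,0,-0.4,0.045,0,-0.02,0,0,0,-0.4,0.045,0,0,0,0,0,-0.4,0.045,0,0,0,0,0,-0.4])

```text
t: 44.8
eef_pos: [0.5536, 0.0444, 0.2931]
orientation: [-0.0, 0.936, -0.353, 0.001]
force: [1.6, 1.6, 0.0]
finger_gap: 0.0255
```

Run:
```python
from h import *
from bench import arm
o=arm.observe(); print(round(o["t"],2),np.round(o["eef_pos"],3))
S=snap("side");T=snap("top")
BAR=[(bar(.040,.012),.110,.129)]
for ds in([S],[T],[S,T]):
    b=fit(ds,BAR,.4508,.133,zth=.110,R0=.026,yaws=np.arange(-1.1,.0,.1))[0]; print("bar",np.round(b,4))
P=cloud(T); m=(np.hypot(P[...,0]-.4508,P[...,1]-.133)<.03)&(P[...,2]>.118)&(P[...,2]<.14); print("bar top z",np.percentile(P[...,2][m],[50,75,95]))
for n,d in(("side",S),("top",T)):
    P=cloud(d); q=w2m(P[...,:2].reshape(-1,2)).reshape(P.shape[:2]+(2,))
    m=(abs(q[...,0]-.02)<.08)&(abs(q[...,1])<.08)&(P[...,2]>.112)&(P[...,2]<.135); A=np.c_[q[m][:,0],np.ones(m.sum())]; print(n,"plate slope",np.linalg.lstsq(A,P[...,2][m],rcond=None)[0],m.sum())
cv2.imwrite("pics/end.png",np.hstack([cv2.resize(x["frame"][b[1]:b[1]+170,b[0]:b[0]+170,::-1],(400,400),interpolation=cv2.INTER_CUBIC) for x,b in((S,(170,60)),(T,(90,155)))]))
```

```text
44.8 [0.554 0.044 0.293]
bar [ 0.1861  0.4505  0.1335 -0.6277]
bar [ 0.1591  0.4516  0.1325 -0.6786]
bar [ 0.3604  0.4513  0.1328 -0.7003]
bar top z [0.12609206 0.12757783 0.12910479]
side plate slope [-0.00129931  0.12044721] 2609
top plate slope [-0.00510719  0.11898157] 271
```

View pics/end.png

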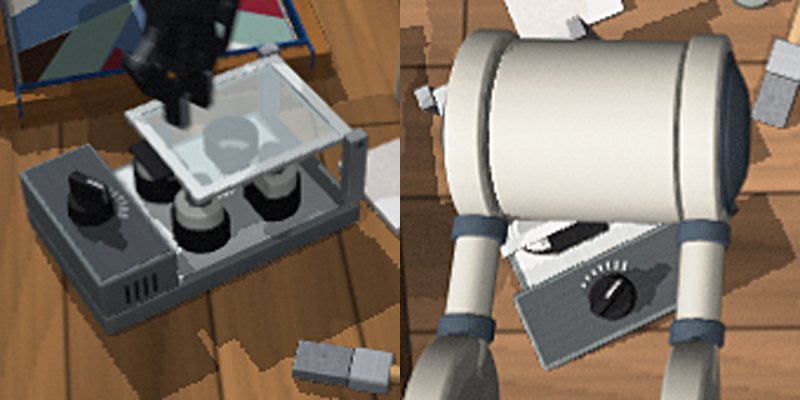

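```bash
python3 -c "
from bench import arm; print(arm.finish_job())"
```

```text
the job is handed in; nothing more can be done
None
```

I set the three pots that were on the table into cups (rear right, front left, front right), with flats matched. I then swung the plate down, pushed the knob home and turned it clockwise to its stop. The job was handed in at about 45 s; no verdict is reported.

**Last checks**
- **Pots:** cap tops read about 108 mm (109 mm expected), with axes within about 2 mm of the cup centres. These readings were taken before the plate came down.
- **Plate:** level in both cameras, slope 0.005 rad or less.
- **Knob:** it bottomed at 32 N, and its top at 129 mm matches fully home.
- **Turning:** the torque rose from about 0.07 to 0.17 N m at the stop, both times.
- **Bystanders:** I never worked near the wine glass or the water jar, but I did not check them again at the end.

**Uncertain or corrected**
- **Knob angle:** after the first turn it sat about 0.43 rad past the spindle's direction at its stop, close to the 0.45 limit. I turned it back about 0.2 rad and then forward to the stop again. It now sits about 0.3 to 0.4 rad past.
- **Yaw readings disagree:** single-camera and joint fits gave -0.63, -0.68 and -0.70 rad.
- **Dial:** I could not read its angle directly. That it is at the stop comes from the torque rise and the play in the bore.

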